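# Put the stamping kit away

## Task

Put the stamping kit away after the workshop: push each stamp-set case that was left standing on the counter down into the row in the wooden file box, between two of the cases already there rather than at an end of the row, nudging its neighbours apart without toppling any case, until it is fully home and upright; ease the follower block back first if the row needs room, but leave it slid up against the last case. Stack every loose ink pad squarely on the one in the small tray, each with its feet down in the recesses of the lid below. Leave the other things on the counter where they are.

Things in the scene. Friction and masses are not known exactly. Their poses are not given: they have to be found in the camera images.
- file_box: fixed wooden box, 326 long (y) x 86 wide (x), origin centre of underside; floor 10 mm up; side walls 36 mm up, 70 apart inside; end panel 74 high, inner face at y = -140. Five cases stand in a row along y, thickness along y, the last nearest the follower at the +y end; about 2 mm between row_c and row_d, three gaps of 20 to 24 mm, narrower than a case
- follower (a joint): position (m) of the wooden follower block that slides along the box's y and closes the row's +y end, 0 to 0.085, larger is away from the row; its face is at box y = 52 mm + this; friction 2.5 N, stays put; block 14 thick, 73 mm above the box floor, a tab on top. At the start too little room for three more cases (full row of eight: 224 mm)
- follower_tab (a point): top centre of the follower's upright grip tab: 12 mm thick along the box's y, 40 mm wide, free from 120 mm down to 73 mm above the box floor (the cases in the row reach 80 mm)
- follower_face (a point): point on the follower's flat face towards the row, at box floor level; its axes are those of the box
- row_a: charcoal smooth stamp-set case standing on its foot, 64 wide (x) x 28 thick (y) x 80 tall (z), about 120 g; its lowest 12 mm tapers in thickness to a foot 22 wide; top edges rounded 4 mm; origin at the centre of the underside. Loose; stands in the file box as number 1 of 5 counted from the fixed end panel (-y)
- row_b: charcoal smooth stamp-set case standing on its foot, 64 wide (x) x 28 thick (y) x 80 tall (z), about 120 g; its lowest 12 mm tapers in thickness to a foot 22 wide; top edges rounded 4 mm; origin at the centre of the underside. Loose; stands in the file box as number 2 of 5 counted from the fixed end panel (-y)
- row_c: charcoal smooth stamp-set case standing on its foot, 64 wide (x) x 28 thick (y) x 80 tall (z), about 120 g; its lowest 12 mm tapers in thickness to a foot 22 wide; top edges rounded 4 mm; origin at the centre of the underside. Loose; stands in the file box as number 3 of 5 counted from the fixed end panel (-y)
- row_d: charcoal smooth stamp-set case standing on its foot, 64 wide (x) x 28 thick (y) x 80 tall (z), about 120 g; its lowest 12 mm tapers in thickness to a foot 22 wide; top edges rounded 4 mm; origin at the centre of the underside. Loose; stands in the file box as number 4 of 5 counted from the fixed end panel (-y)
- row_e: charcoal smooth stamp-set case standing on its foot, 64 wide (x) x 28 thick (y) x 80 tall (z), about 120 g; its lowest 12 mm tapers in thickness to a foot 22 wide; top edges rounded 4 mm; origin at the centre of the underside. Loose; stands in the file box as number 5 of 5 counted from the fixed end panel (-y)
- case_1: charcoal smooth stamp-set case standing on its foot, 64 wide (x) x 28 thick (y) x 80 tall (z), about 120 g; its lowest 12 mm tapers in thickness to a foot 22 wide; top edges rounded 4 mm; origin at the centre of the underside. Left standing on the counter in front of the file box, to be put away; may be absent
- case_2: charcoal smooth stamp-set case standing on its foot, 64 wide (x) x 28 thick (y) x 80 tall (z), about 120 g; its lowest 12 mm tapers in thickness to a foot 22 wide; top edges rounded 4 mm; origin at the centre of the underside. Left standing on the counter in front of the file box, to be put away; may be absent
- case_3: charcoal smooth stamp-set case standing on its foot, 64 wide (x) x 28 thick (y) x 80 tall (z), about 120 g; its lowest 12 mm tapers in thickness to a foot 22 wide; top edges rounded 4 mm; origin at the centre of the underside. Left standing on the counter in front of the file box, to be put away; may be absent
- pad_tray: fixed small wooden tray 108 x 76 mm, floor 4 mm thick, rim 10 mm high, that holds the lowest ink pad with 4 mm play each way; origin at the centre of the underside
- base_pad: lidded ink pad, 92 long (x) x 60 wide (y) x 26 high, 110 g; four feet 8 across, 5 high, 37 and 21 mm off the centre lines; sides plain from 5 to 22 mm up; four corner recesses in the lid, 4 deep, take the feet above with 2 mm play, either way round: 22 mm a level; origin at the centre, at the feet's lower ends. The one that lies in the tray: bottom of the stack
- pad_1: lidded ink pad, 92 long (x) x 60 wide (y) x 26 high, 110 g; four feet 8 across, 5 high, 37 and 21 mm off the centre lines; sides plain from 5 to 22 mm up; four corner recesses in the lid, 4 deep, take the feet above with 2 mm play, either way round: 22 mm a level; origin at the centre, at the feet's lower ends. Left on the counter, to be stacked; may be absent
- pad_2: lidded ink pad, 92 long (x) x 60 wide (y) x 26 high, 110 g; four feet 8 across, 5 high, 37 and 21 mm off the centre lines; sides plain from 5 to 22 mm up; four corner recesses in the lid, 4 deep, take the feet above with 2 mm play, either way round: 22 mm a level; origin at the centre, at the feet's lower ends. Left on the counter, to be stacked; may be absent
- pad_3: lidded ink pad, 92 long (x) x 60 wide (y) x 26 high, 110 g; four feet 8 across, 5 high, 37 and 21 mm off the centre lines; sides plain from 5 to 22 mm up; four corner recesses in the lid, 4 deep, take the feet above with 2 mm play, either way round: 22 mm a level; origin at the centre, at the feet's lower ends. Left on the counter, to be stacked; may be absent
- pad_4: lidded ink pad, 92 long (x) x 60 wide (y) x 26 high, 110 g; four feet 8 across, 5 high, 37 and 21 mm off the centre lines; sides plain from 5 to 22 mm up; four corner recesses in the lid, 4 deep, take the feet above with 2 mm play, either way round: 22 mm a level; origin at the centre, at the feet's lower ends. Left on the counter, to be stacked; may be absent
- twine_spool: bystander: cork spool, 48 across, 44 high; origin under its centre
- wood_stamp: bystander: wooden hand stamp, 46 x 30 x 53 high; origin under its centre
- candle_jar: bystander: amber jar with black cap, 62 across, 75 high; origin under its centre
- bowl: bystander: white bowl, 100 across, 45 high; origin under its centre
There are look-alikes about, which are no part of the job. Leave any purple look-alike of the case_3 alone.

How it is judged:
By the outcome, as a careful person would: the job done as asked, in the order asked, and still so for the second after the job is handed in, with the robot touching nothing.
Of case_1, case_2, case_3 only 2 to 3 are there at a start; the rules pass over those that are not, and their reading is None.
Of pad_1, pad_2, pad_3, pad_4 only 3 to 4 are there at a start; the rules pass over those that are not, and their reading is None.
At some moment in a run one of pad_1, pad_2, pad_3, pad_4 may be knocked a few centimetres aside while the robot is not near it.
It also fails if it takes over 210 s, if anything falls off the work surface, if the arm or the gripper's body presses on something with over 40 N, if the wrist force passes 120 N, or if a joint passes its speed limit or range.

## Robot

A 6-joint arm with a two-finger parallel gripper is mounted at the origin on the work surface. World frame = base frame: x ahead of the robot, y to its left, z up, the work surface at z = 0. Lengths are in m, angles in rad, forces in N, time in s.
With the tool pointing down it reaches from about 0.325 to 0.85 m from the base axis. Payload 15.5 kg.
Tool frame: the origin (TCP) lies between the finger pads; the fingertips stand 25 mm ahead of it and the grasp point (between the pads) lies 6 mm ahead of it; z points along the fingers, y is the line along which they close (so a half turn about z gives the same grasp; the last joint's range is limited). The gripper opens to 91 mm and grips with 3 to 60 N. Pads are 32 mm wide; open, the fingers measure 118 mm over their backs; the gripper's body (76 mm by 178 mm) begins 60 mm behind the grasp point.
Start: joints at [1.232, 0.494, 1.345, -0, 1.302, -0.096], TCP at [0.15, 0.607, 0.239] pointing down, gripper open.
Joint ranges: [-2.91, 2.91], [-0.82, 2.16], [0.22, 2.67], [-1.22, 4.37], [0.12, 2.79], [-3.08, 3.08]. Speed limits (rad/s): [1.89, 1.89, 2.57, 3.01, 3.01, 3.01].

## Interface

Orientations are given as a unit quaternion [x, y, z, w].
In Python, from workcell import bot gives the robot as it stands. The module is installed in compiled form; this text tells all that it offers.
- The arm moves only by the tool send_rows, never from a script. Its argument "series" is a list of rows, each a list of 3 entries, a list of its own where there are three numbers: the shift along the world's x, y, z in units of 40 mm (1.0 is 40 mm), then the turn, a rotation vector about the world's x, y, z in units of 8 degrees (1.0 is 8 degrees), then the opening, from -1 (shut) to 1 (fully open). In form: [[[x, y, z], [rx, ry, rz], gripper], ...]. A call has 1 to 5 rows; each row shifts and turns the commanded pose from where the row before left it; what a row does not reach is not made up. A row lasts 1/8 s, in which the tool goes at most 62.5 mm and 10.7 degrees, less where a joint would pass 70% of its speed; a pose out of reach is approached as far as the arm can. A call with a number of a shift or a turn outside -1 to 1 is refused whole. A call with a gripper value outside its range is refused whole. The fingers move at their own pace and stop on an object; "squeeze" is the grip in N (left out, the last holds). Time passes only in rows, so rows that do not move let the fingers close. It gives the time, the measured TCP pose, the force, the opening and the grip force at its end, in the units of the state.
- bot.get_state(): the state, without advancing time (a new reading comes with each control period).
- bot.snapshot(name): name is "scene" or "side" or "wrist"; returns a dict with "frame" (400x640x3 uint8, blue, green, red), "range_z" (400x640 float32, m along the optical axis (not along the pixel's ray), 0 where there is no reading), "vfov" (degrees; the focal length in pixels is half the picture's height over the tangent of half this angle, whatever the lens; pixels are square), "cx", "cy" (the principal point, pixels), "rvec" (rotation vector, rad) and "tvec" (3), from world to camera coordinates, as OpenCV has them. Camera axes: x right, y down, z forward; pixel columns grow to the right and rows downward; lengths in m; the calibration is good to about 2 mm. A picture is of the moment at which its call begins.
- bot.sign_off(): hands the job in; it is judged then, once.
The state is a dict: "time": time; "joints": joint angles; "joint_velocities": joint speeds; "joint_torque": joint torques, N m; "tool_pos": TCP position; "orientation": TCP orientation; "force": force on the tool from outside, world axes, zero at the start; "moment": the same for the moment, N m; "grip_width": finger opening in m; "grasp_force": force on a finger pad.
Only numpy, scipy, OpenCV 4.12 (cv2) and the standard library are available. Lean on these libraries where they do the work, as an engineer would, in place of code of your own. Each camera call takes 0.05 s, during which the arm holds its last target. There are 200 camera calls.

## Working session

There is one attempt and no reset: what is moved stays moved. The work goes in short steps, Python scripts to look and compute and a tool call to move; the robot and the scene stay as the last step left them, time stands still between calls to the robot, and variables do not carry over. Pictures are saved under pics/ and viewed, at most 14 in all, crops included, and the job is handed in when it is done.

Besides the shell and the picture viewer there is one more tool, called after "Request:" as name(argument=value, ...) on one line, values as JSON. send_rows: Moves the arm, as the interface text tells. Shifts and turns lie within -1 to 1; 1 stands for 40 mm of shift or 8 degrees of turn. Its arguments: {"type":"object","properties":{"series":{"type":"array","items":{"type":"array"}},"squeeze":{"type":"number"}},"required":["series"]}

```bash
mkdir -p pics; cat > h.py <<'E'
import numpy as np, cv2
from workcell import bot
def snap(n):
    s=bot.snapshot(n); s['f']=200/np.tan(np.radians(s['vfov']/2)); s['R']=cv2.Rodrigues(np.array(s['rvec'],float))[0]; s['t']=np.array(s['tvec'],float).ravel(); return s
def cloud(s):
    z=s['range_z'].astype(float); v,u=np.mgrid[0:400,0:640]
    c=np.stack([(u-s['cx'])/s['f']*z,(v-s['cy'])/s['f']*z,z],-1)
    p=(c-s['t'])@s['R']; p[z==0]=np.nan; return p
def proj(s,P):
    c=s['R']@np.array(P,float)+s['t']; return c[:2]/c[2]*s['f']+[s['cx'],s['cy']]
def save(n,im): cv2.imwrite('pics/'+n+'.png',im)
E
python3 - <<'E'
from h import *
import pickle
for n in('scene','side'):
    s=snap(n); save(n+'0',cv2.resize(s['frame'],(800,500),interpolation=cv2.INTER_CUBIC)); pickle.dump(s,open(n+'.pkl','wb'))
    print(n,-s['R'].T@s['t'],s['R'][2],s['f'])
print(bot.get_state())
E
```

```text
scene [0.88535259 0.49561589 0.73416194] [-0.44292245 -0.54842533 -0.70925973] 383.04551242208146
side [ 2.72929534e-04 -7.87001123e-01  7.41153957e-01] [ 0.43444676  0.70635531 -0.55885435] 479.65556264540743
{'time': 0.1, 'joints': array([ 1.23248190e+00,  4.94110175e-01,  1.34604127e+00, -7.59082442e-06,
        1.30249378e+00, -9.54878402e-02]), 'joint_velocities': array([-7.58089748e-05, -2.66784236e-03, -2.39091302e-03, -1.50959294e-03,
        4.27648993e-04,  4.95213976e-04]), 'joint_torque': array([ 8.58978256e-04, -8.80236411e+01, -3.82543480e+01,  7.07955798e-02,
        4.83851682e-02,  9.70431586e-06]), 'tool_pos': array([0.15017174, 0.60638271, 0.23841409]), 'orientation': array([ 1.21114197e-01,  9.92638441e-01, -5.14741807e-04, -1.09685653e-04]), 'force': array([ 0.18711628,  0.06343045, -0.09141437]), 'moment': array([-0.00795676, -0.00825716, -0.0403257 ]), 'grasp_force': 0.0, 'grip_width': 0.09098948160500901}
```

View pics/scene0.png

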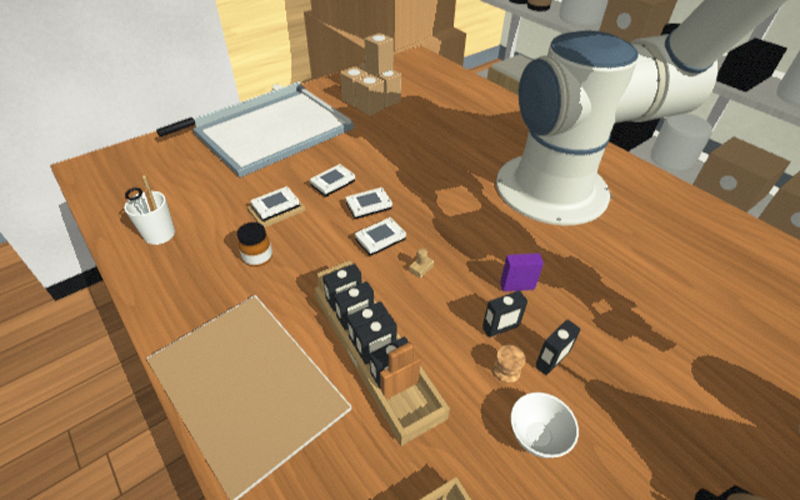

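View pics/side0.png

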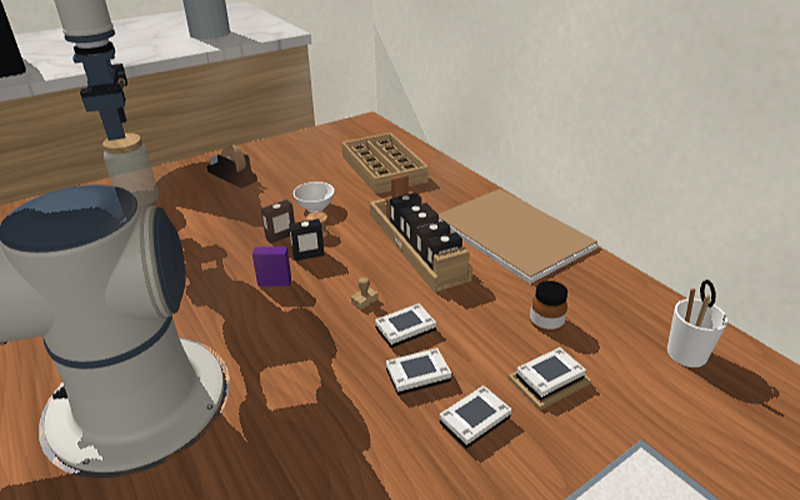

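Three loose pads (scene px 332,179; 369,202; 381,235), the base pad in its tray (275,205), two dark cases (505,313; 558,345), a purple look-alike (521,271), and a row with the follower at (402,370). Next I'll fit the shapes from the depth data.

```bash
python3 - <<'E'
from h import *
import pickle
for n in('scene','side'):
    s=pickle.load(open(n+'.pkl','rb')); p=cloud(s); 
    # ortho: x 0.2..0.85 , y -0.5..0.5
    z=p[...,2]; ok=np.isfinite(z)&(p[...,0]>.15)&(p[...,0]<.95)&(abs(p[...,1])<.55)
    print('table',np.nanmedian(z[ok&(abs(z)<.01)]))
    m=(ok&(z>.012)&(z<.16)).astype(np.uint8)
    k,l,st,c=cv2.connectedComponentsWithStats(m,connectivity=4)
    for i in range(1,k):
        if st[i,4]<60: continue
        q=p[l==i]; top=np.percentile(q[:,2],97); t=q[q[:,2]>top-.006]
        r=cv2.minAreaRect((t[:,:2]*1000).astype(np.float32))
        print(n,c[i].round(),st[i,4],'top %.3f'%top,np.round(r[0],1),np.round(r[1],1),round(r[2],1),s['frame'][l==i].mean(0).round())
E
```

```text
table -0.001516896909917069
scene [230. 116.] 1008 top 0.024 [ 418.2 -525.2] [356.6  50.2] 0.2 [190. 194. 187.]
scene [265. 143.] 475 top 0.026 [ 423.7 -333.2] [94.3 66.2] 2.9 [181. 189. 186.]
scene [119. 170.] 1204 top 0.133 [ 816.  -406.1] [55.2 28.5] 25.1 [180. 194. 196.]
scene [220. 163.] 598 top 0.030 [ 578.1 -334.5] [64.8 93.5] 85.4 [176. 183. 180.]
scene [294. 162.] 534 top 0.027 [ 404.2 -209.6] [64.9 93.1] 75.6 [184. 191. 188.]
scene [304. 188.] 660 top 0.027 [ 448.4 -103.7] [65.4 94.8] 85.6 [182. 189. 186.]
scene [203. 194.] 710 top 0.075 [ 680.9 -224.5] [54.  53.4] 42.0 [ 69.  88. 105.]
scene [337. 209.] 214 top 0.052 [430.5  12.8] [20.9 17.5] 8.5 [101. 152. 181.]
scene [417. 217.] 780 top 0.080 [309.4 165. ] [31.6 65. ] 60.2 [146.  53. 110.]
scene [300. 275.] 5538 top 0.118 [636.8 200.3] [12.3 39.1] 83.8 [ 77. 101. 117.]
scene [404. 250.] 835 top 0.080 [409.3 213.5] [29.8 64.8] 74.8 [92. 97. 96.]
scene [197. 316.] 12118 top 0.016 [831.   33.9] [209.6 300.7] 3.4 [109. 155. 188.]
scene [446. 277.] 763 top 0.081 [389.2 316.2] [68. 28.] 4.1 [81. 86. 85.]
scene [408. 288.] 438 
[... 510 characters left out ...]
p 0.082 [307.7 162.1] [32.7 64.4] 56.8 [92. 36. 72.]
side [291. 234.] 260 top 0.054 [429.    8.2] [20.7 17.4] 81.2 [ 79. 111. 136.]
side [557. 261.] 1993 top 0.135 [ 814.9 -409.7] [55.9 29.8] 25.8 [135. 141. 146.]
side [439. 244.] 936 top 0.078 [ 679.6 -227.1] [55.  53.3] 79.4 [50. 58. 70.]
side [324. 260.] 973 top 0.030 [ 448.4 -106.4] [65.8 94.9] 86.2 [150. 152. 153.]
side [334. 296.] 1223 top 0.030 [ 403.2 -212.2] [64.  93.2] 75.5 [154. 156. 157.]
side [440. 299.] 1357 top 0.033 [ 576.6 -336.4] [63.2 95.6] 88.3 [146. 149. 150.]
side [380. 332.] 1523 top 0.029 [ 422.7 -335.4] [95.5 62.5] 4.8 [154. 156. 157.]
side [498. 380.] 1815 top 0.026 [ 514.5 -529.2] [160.9  48.9] 2.8 [194. 197. 198.]
```

Request:
send_rows(series=[[[0.75,-0.9,0.3],[0,0,-1],1],[[0.75,-0.9,0.3],[0,0,-1],1],[[0.75,-0.9,0.3],[0,0,-1],1],[[0.75,-0.9,0.3],[0,0,-1],1],[[0.75,-0.9,0.3],[0,0,-1],1]])

```text
time: 0.72
tool_pos: [0.3009, 0.4253, 0.2991]
orientation: [0.455, 0.89, -0.0, -0.0]
force: [1.1, 0.7, -0.3]
grip_width: 0.0913
grasp_force: 0.0
```

Request:
send_rows(series=[[[0.75,-0.9,0.3],[0,0,-1],1],[[0.75,-0.9,0.3],[0,0,-1],1],[[0.75,-0.9,0.3],[0,0,-1],1],[[0.75,-0.9,0.3],[0,0,-1],1],[[0.75,-0.9,0.3],[0,0,-1],1]])

```text
time: 1.35
tool_pos: [0.4509, 0.2453, 0.3591]
orientation: [0.732, 0.681, -0.0, -0.0]
force: [0.4, -0.4, 0.9]
grip_width: 0.0911
grasp_force: 0.0
```

Request:
send_rows(series=[[[0,0,0],[0,0,-0.25],1],[[0,0,0],[0,0,0],1],[[0,0,0],[0,0,0],1]])

```text
time: 1.72
tool_pos: [0.4495, 0.2473, 0.3585]
orientation: [0.742, 0.671, -0.0, -0.0]
force: [0.1, 0.6, -0.0]
grip_width: 0.0911
grasp_force: 0.0
```

```bash
cat >> h.py <<'E'
from scipy.spatial.transform import Rotation as Ro
def pose():
    s=bot.get_state(); R=Ro.from_quat(s['orientation']).as_matrix()
    print('t %.1f'%s['time'],'tcp',s['tool_pos'].round(4),'yawY %.2f'%np.degrees(np.arctan2(R[1,1],R[0,1])),'tilt',R[:2,2].round(4),'F',s['force'].round(1),'w %.4f g %.1f'%(s['grip_width'],s['grasp_force'])); return s
def rects(s,zlo=.012,zhi=.16,mn=300,band=.006,box=None):
    p=cloud(s); z=p[...,2]; m=(np.isfinite(z)&(z>zlo)&(z<zhi)&(p[...,1]>-.6)).astype(np.uint8)
    k,l,st,c=cv2.connectedComponentsWithStats(m,connectivity=4)
    for i in range(1,k):
        if st[i,4]<mn: continue
        q=p[l==i]; top=np.percentile(q[:,2],97); t=q[q[:,2]>top-band]
        r=cv2.minAreaRect((t[:,:2]*1000).astype(np.float32))
        print(c[i].round(),st[i,4],'top %.4f'%top,np.round(r[0],1),np.round(r[1],1),round(r[2],1),s['frame'][l==i].mean(0).round())
E
python3 - <<'E'
from h import *
pose(); s=snap('wrist'); save('w1',s['frame']); print(-s['R'].T@s['t'],s['R'][2],s['f']); rects(s)
import pickle; pickle.dump(s,open('w1.pkl','wb'))
E
```

```text
t 1.7 tcp [0.4495 0.2473 0.3585] yawY -5.77 tilt [-0.0009 -0.0002] F [ 0.1  0.6 -0. ] w 0.0911 g 0.0
[0.4569057  0.3305724  0.50366489] [-0.03041267 -0.2942376  -0.95524829] 359.9438550641345
[358.  35.] 3709 top 0.0451 [510.3 379.5] [83.  98.4] 84.4 [205. 210. 211.]
[555.  22.] 5981 top 0.0453 [744.3 375.3] [ 50.3 151.9] 81.6 [ 81. 124. 152.]
[259. 108.] 1499 top 0.0811 [387.8 313.7] [64.1 27.9] 4.2 [80. 80. 78.]
[326. 128.] 1116 top 0.0450 [464.5 278.9] [46.5 45.7] 84.9 [116. 180. 233.]
[461. 197.] 8182 top 0.1282 [633.9 197.6] [12.2 39.7] 80.7 [ 78. 106. 130.]
[578. 220.] 11994 top 0.0161 [817.9  85.4] [196.2 191.3] 3.5 [124. 179. 223.]
[287. 186.] 1711 top 0.0810 [407.1 210.7] [28.8 64. ] 74.9 [92. 93. 93.]
[219. 224.] 1438 top 0.0804 [307.7 162.8] [27.7 63.8] 56.8 [163.  48. 118.]
[337. 355.] 1029 top 0.0270 [448.8 -88.6] [27.1 90.8] 86.0 [201. 203. 203.]
```

View pics/w1.png

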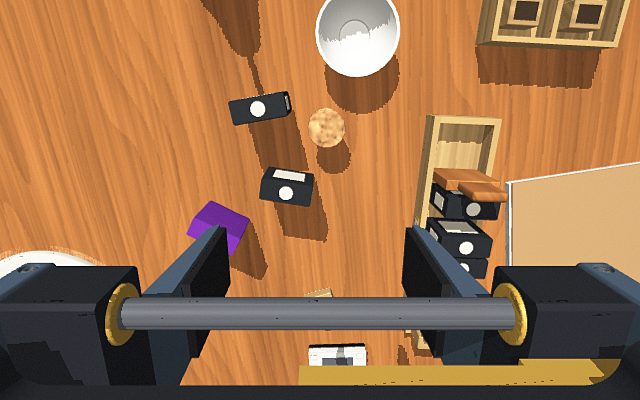

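Both counter cases are charcoal (258,108 and 287,186), and the purple one (219,224) stays put. The wrist camera sees the follower (470,185) and part of the row. Next is a look at the box from overhead.

Request:
send_rows(series=[[[1,-1,0],[0,0,0],1],[[1,-1,0],[0,0,0],1],[[1,-1,0],[0,0,0],1],[[0.6,-1,0],[0,0,0],1],[[0,-0.6,0],[0,0,0],1]])

```text
time: 2.4
tool_pos: [0.5953, 0.0615, 0.3581]
orientation: [0.742, 0.67, -0.0, -0.0]
force: [-0.1, 0.3, 0.5]
grip_width: 0.0911
grasp_force: 0.0
```

Request:
send_rows(series=[[[0,0,0],[0,0,0],1],[[0,0,0],[0,0,0],1]])

```text
time: 2.65
tool_pos: [0.594, 0.0638, 0.3589]
orientation: [0.742, 0.67, 0.0, -0.0]
force: [0.2, 0.5, -0.4]
grip_width: 0.0914
grasp_force: 0.0
```

```bash
python3 - <<'E'
from h import *
import pickle
pose(); s=snap('wrist'); save('w2',s['frame']); pickle.dump(s,open('w2.pkl','wb'))
def an(n,s):
    p=cloud(s).reshape(-1,3); p=p[np.isfinite(p[:,2])]
    p=p[(p[:,0]>.53)&(p[:,0]<.73)&(p[:,1]>-.12)&(p[:,1]<.33)]
    w=p[(p[:,2]>.031)&(p[:,2]<.039)]
    r=cv2.minAreaRect((w[:,:2]*1000).astype(np.float32)); print(n,'walls',r)
    yaw=np.radians(-6.0); ex=np.array([np.cos(yaw),np.sin(yaw)]); ey=np.array([-ex[1],ex[0]])
    t=p[(p[:,2]>.084)&(p[:,2]<.098)]; b=t[:,:2]@np.c_[ex,ey]*1000
    print('tops z',np.median(t[:,2]),'x range',np.percentile(b[:,0],[1,99]).round(1))
    h,e=np.histogram(b[:,1],np.arange(-80,230,3)); print([(int(a),int(c)) for a,c in zip(e,h) if c])
    t=p[(p[:,2]>.115)]; b=t[:,:2]@np.c_[ex,ey]*1000; print('tab',np.percentile(b,[2,50,98],axis=0).round(1).tolist(),np.percentile(t[:,2],90))
an('w2',s); an('scene',pickle.load(open('scene.pkl','rb')))
an('side',pickle.load(open('side.pkl','rb')))
E
```

```text
t 2.6 tcp [0.594  0.0638 0.3589] yawY -5.84 tilt [-0.0002  0.0003] F [ 0.2  0.5 -0.4] w 0.0914 g 0.0
w2 walls ((620.5335693359375, 96.98585510253906), (293.79315185546875, 86.09140014648438), 81.85259246826172)
tops z 0.0894204073424257 x range [574.  640.5]
[(40, 63), (43, 108), (46, 119), (49, 119), (52, 123), (55, 112), (58, 123), (61, 131), (64, 121), (67, 121), (70, 1), (85, 1), (88, 48), (91, 138), (94, 120), (97, 122), (100, 147), (103, 116), (106, 152), (109, 115), (112, 157), (115, 127), (118, 3), (139, 80), (142, 116), (145, 168), (148, 126), (151, 150), (154, 163), (157, 120), (160, 161), (163, 166), (166, 116), (169, 72), (172, 170), (175, 136), (178, 147), (181, 169), (184, 170), (187, 136), (190, 148), (193, 174), (196, 123), (199, 1), (220, 112), (223, 177), (226, 176)]
tab [[519.2, 115.7], [594.1, 151.6], [655.7, 163.5]] 0.44592231948739747
scene walls ((624.3168334960938, 115.79371643066406), (326.4693908691406, 86.9990005493164), 81.88494873046875)
tops z 0.08850797160991847 x range [575.6 642.7]
[(40, 5), (43, 16), (46, 25), (49, 31), (52, 30), (55, 25), (58, 35), 
[... 578 characters left out ...]
51172), 84.02345275878906)
tops z 0.09084442220118875 x range [572.7 640.6]
[(34, 1), (37, 12), (40, 42), (43, 29), (46, 24), (49, 19), (52, 18), (55, 18), (58, 9), (61, 27), (64, 14), (67, 9), (70, 2), (82, 1), (85, 11), (88, 34), (91, 37), (94, 16), (97, 16), (100, 20), (103, 15), (106, 15), (109, 19), (112, 13), (115, 14), (118, 2), (136, 7), (139, 25), (142, 30), (145, 20), (148, 17), (151, 18), (154, 17), (157, 15), (160, 10), (163, 16), (166, 12), (169, 11), (172, 24), (175, 17), (178, 11), (181, 17), (184, 13), (187, 16), (190, 12), (193, 13), (196, 9), (199, 2), (202, 1), (217, 9), (220, 32), (223, 25), (226, 18)]
tab [[590.9, 254.4], [609.4, 258.7], [629.5, 265.7]] 0.130962393156135
```

View pics/w2.png

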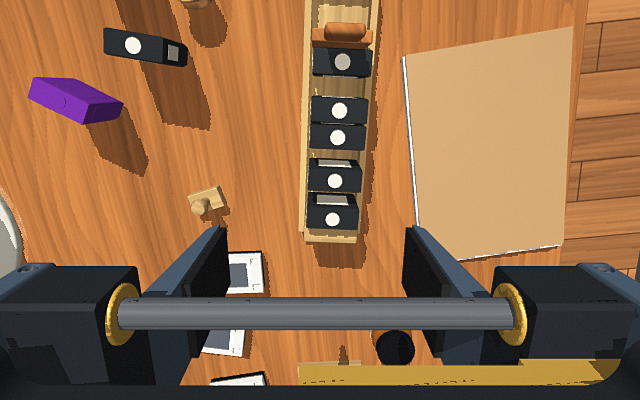

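The picture shows all five cases at u≈335, v 62 to 215, with c and d adjacent at v≈110 and 137. The box yaw comes out at −8.1°. I'll redo the row positions in that frame.

```bash
cat >> h.py <<'E'
YAW=np.radians(-8.1); ex=np.array([np.cos(YAW),np.sin(YAW)]); ey=np.array([-ex[1],ex[0]]); C=np.array([621.5,114.8])
def box(s,off=(0,0)):
    p=cloud(s).reshape(-1,3); p=p[np.isfinite(p[:,2])]
    b=np.c_[((p[:,:2]*1000+off)-C)@np.c_[ex,ey],p[:,2]*1000]
    b=b[(abs(b[:,0])<60)&(abs(b[:,1])<175)]
    t=b[(b[:,2]>86)&(b[:,2]<97)&(abs(b[:,0])<25)]
    y=np.sort(t[:,1]); k=np.where(np.diff(y)>1.3)[0]
    for a in np.split(y,k+1):
        if len(a)>20: print('  case',(a[0]).round(1),a[-1].round(1))
    t=b[(b[:,2]>86)&(b[:,2]<97)]; print('  xrange',np.percentile(t[:,0],[1,99]).round(1))
    t=b[(b[:,2]>110)&(b[:,2]<140)&(b[:,1]>20)]
    if len(t): print('  tab x',np.percentile(t[:,0],[1,99]).round(1),'y',np.percentile(t[:,1],[2,98]).round(1),'z',np.percentile(t[:,2],95).round(1))
E
python3 - <<'E'
from h import *
import pickle
for n in('w2','w1','scene','side'): print(n); box(pickle.load(open(n+'.pkl','rb')))
E
```

```text
w2
  case -138.3 -110.3
  case -90.2 -61.6
  case -38.8 -10.7
  case -8.9 19.2
  case 42.3 70.6
  case 77.1 79.6
  xrange [-29.   33.6]
  tab x [-17.7  20.4] y [77.2 88.9] z 130.2
w1
  case -37.7 -10.3
  case -8.2 19.8
  case 42.3 70.9
  case 78.9 89.7
  xrange [-29.2  34. ]
  tab x [-18.7  19.3] y [78.3 89.6] z 130.2
scene
  case -136.4 -107.0
  case -86.8 -57.9
  case -36.0 -7.4
  case -5.8 22.7
  case 45.3 72.7
  case 88.8 92.7
  xrange [-28.2  35.5]
  tab x [-15.9  22.5] y [81.2 92.3] z 129.3
side
  case -141.4 -109.7
  case -93.1 -60.7
  case -40.9 -17.0
  case -15.5 -11.0
  case -8.7 16.0
  case 39.5 69.6
  case 73.6 82.1
  xrange [-30.  34.]
  tab x [-18.8  20.9] y [75.1 86.7] z 131.5
```

Request:
send_rows(series=[[[0.25,0.84,-0.5],[0,0,-0.28],1],[[0.25,0.84,-0.5],[0,0,0],1],[[0.25,0.84,-0.5],[0,0,0],1],[[0.27,0.84,-0.5],[0,0,0],1],[[0,0,-1],[0,0,0],1]])

```text
time: 3.32
tool_pos: [0.6357, 0.201, 0.2391]
orientation: [0.754, 0.657, 0.002, 0.001]
force: [-0.1, -1.2, -1.8]
grip_width: 0.0916
grasp_force: 0.0
```

Request:
send_rows(series=[[[0,0,-1],[0,0,0],1],[[0,0,-1],[0,0,0],1],[[0,0,-0.5],[0,0,0],1],[[0,0,0],[0,0,0],1],[[0,0,0],[0,0,0],1]])

```text
time: 3.95
tool_pos: [0.6354, 0.1979, 0.1401]
orientation: [0.755, 0.655, 0.001, 0.0]
force: [0.2, 1.2, 0.3]
grip_width: 0.0916
grasp_force: 0.0
```

```bash
python3 - <<'E'
from h import *
pose(); s=snap('wrist'); box(s)
E
```

```text
t 4.0 tcp [0.6354 0.1979 0.1401] yawY -8.10 tilt [0.0014 0.0004] F [0.2 1.2 0.3] w 0.0916 g 0.0
  case -25.5 19.2
  case 42.7 71.0
  case 85.4 89.9
  xrange [-28.8  34.2]
  tab x [-52.4  54.3] y [ 70.9 101.2] z 137.6
```

Request:
send_rows(series=[[[0,0,-0.45],[0,0,0],1],[[0,0,0],[0,0,0],-1],[[0,0,0],[0,0,0],-1],[[0,0,0],[0,0,0],-1],[[0,0,0],[0,0,0],-1]], squeeze=25)

```text
time: 4.62
tool_pos: [0.6352, 0.1971, 0.1212]
orientation: [0.756, 0.655, 0.0, 0.0]
force: [-0.7, 0.4, 0.0]
grip_width: 0.0542
grasp_force: 0.0
```

Request:
send_rows(series=[[[0,0,0],[0,0,0],-1],[[0,0,0],[0,0,0],-1],[[0,0,0],[0,0,0],-1]])

```text
time: 5.0
tool_pos: [0.6359, 0.197, 0.1211]
orientation: [0.756, 0.655, 0.001, 0.0]
force: [5.3, -0.3, -1.2]
grip_width: 0.0396
grasp_force: 25.0
```

Request:
send_rows(series=[[[0.03,0.15,0],[0,0,0],-1],[[0.03,0.15,0],[0,0,0],-1],[[0.03,0.15,0],[0,0,0],-1],[[0.02,0.15,0],[0,0,0],-1],[[0.02,0.15,0],[0,0,0],-1]])

```text
time: 5.62
tool_pos: [0.6404, 0.2276, 0.1211]
orientation: [0.756, 0.655, 0.0, 0.0]
force: [0.6, -1.8, 4.4]
grip_width: 0.0399
grasp_force: 25.0
```

Request:
send_rows(series=[[[0,0,0],[0,0,0],-1],[[0,0,0],[0,0,0],1],[[0,0,0],[0,0,0],1],[[0,0,0],[0,0,0],1],[[0,0,0],[0,0,0],1]])

```text
time: 6.25
tool_pos: [0.6402, 0.2269, 0.1208]
orientation: [0.756, 0.655, -0.0, -0.0]
force: [0.9, -0.1, 0.6]
grip_width: 0.0769
grasp_force: 0.0
```

```bash
python3 - <<'E'
from h import *
pose(); s=snap('wrist'); box(s)
print('scene');box(snap('scene'))
E
```

```text
t 6.2 tcp [0.6402 0.2269 0.1208] yawY -8.16 tilt [-0.0002 -0.0001] F [ 0.9 -0.1  0.6] w 0.0769 g 0.0
  case 42.7 63.9
  case 116.8 121.5
  xrange [-37.1  40.2]
  tab x [-46.4  49.7] y [106.  130.8] z 137.4
scene
  case -134.9 -106.7
  case -87.9 -58.8
  case -36.9 10.9
  case 46.7 65.3
  case 119.0 123.8
  xrange [-28.3  34.8]
  tab x [-48.4  53.7] y [102.3 133.3] z 135.3
```

Request:
send_rows(series=[[[-0.1,-0.7,0],[0,0,0],1],[[-0.1,-0.7,0],[0,0,0],1],[[0,0,0],[0,0,0],1],[[0,0,-0.5],[0,0,0],1],[[0,0,-0.47],[0,0,0],1]])

```text
time: 6.98
tool_pos: [0.6324, 0.1716, 0.0815]
orientation: [0.756, 0.655, 0.0, 0.0]
force: [-0.2, -0.7, 0.1]
grip_width: 0.0915
grasp_force: 0.0
```

Request:
send_rows(series=[[[0,0,0],[0,0,0],-1],[[0,0,0],[0,0,0],-1],[[0,0,0],[0,0,0],-1],[[0,0,0],[0,0,0],-1]], squeeze=12)

```text
time: 7.48
tool_pos: [0.6327, 0.1712, 0.0828]
orientation: [0.756, 0.655, 0.001, 0.0]
force: [0.4, 1.2, 3.6]
grip_width: 0.0642
grasp_force: 12.0
```

Request:
send_rows(series=[[[0.02,0.14,0],[0,0,0],-1],[[0.02,0.13,0],[0,0,0],-1],[[0,0,0],[0,0,0],-1],[[0,0,0],[0,0,0],1],[[0,0,0],[0,0,0],1]])

```text
time: 8.1
tool_pos: [0.6337, 0.1819, 0.0821]
orientation: [0.756, 0.655, -0.0, -0.0]
force: [-0.2, -0.2, 0.2]
grip_width: 0.081
grasp_force: 0.0
```

Request:
send_rows(series=[[[0,0,0],[0,0,0],1],[[0,0,0.5],[0,0,0],1],[[0,0,0.5],[0,0,0],1],[[-0.13,-0.9,0.2],[0,0,0],1],[[-0.13,-0.9,0],[0,0,0],1]])

```text
time: 8.72
tool_pos: [0.6237, 0.1093, 0.1308]
orientation: [0.755, 0.655, 0.001, 0.0]
force: [0.4, -0.0, 0.4]
grip_width: 0.0912
grasp_force: 0.0
```

Request:
send_rows(series=[[[-0.13,-0.9,0],[0,0,0],1],[[-0.14,-0.8,0],[0,0,0],1],[[0,0,0],[0,0,0],1],[[0,0,0],[0,0,0],1]])

```text
time: 9.22
tool_pos: [0.6128, 0.0422, 0.1302]
orientation: [0.756, 0.655, 0.0, -0.0]
force: [0.3, 0.5, 0.4]
grip_width: 0.0914
grasp_force: 0.0
```

```bash
python3 - <<'E'
from h import *
pose(); print('wrist');box(snap('wrist'))
E
```

```text
t 9.2 tcp [0.6128 0.0422 0.1302] yawY -8.17 tilt [0.0001 0.0002] F [0.3 0.5 0.4] w 0.0914 g 0.0
wrist
  case -138.2 -129.7
  case -89.2 -61.3
  case -38.9 -10.7
  case -9.0 19.3
  xrange [-29.   33.6]
```

Now I'll slide b toward a by 9 mm.

Request:
send_rows(series=[[[0,-0.04,-0.6],[0,0,0],1],[[0,0,-0.6],[0,0,0],1],[[0,0,0],[0,0,0],1],[[0,0,0],[0,0,0],-1],[[0,0,0],[0,0,0],-1]])

```text
time: 9.9
tool_pos: [0.6132, 0.0405, 0.0831]
orientation: [0.755, 0.655, 0.001, 0.001]
force: [-0.2, -0.2, -0.5]
grip_width: 0.0744
grasp_force: 0.0
```

Request:
send_rows(series=[[[0,0,0],[0,0,0],-1],[[0,0,0],[0,0,0],-1],[[-0.02,-0.12,0],[0,0,0],-1],[[-0.02,-0.11,0],[0,0,0],-1],[[0,0,0],[0,0,0],-1]])

```text
time: 10.52
tool_pos: [0.6115, 0.0308, 0.0828]
orientation: [0.756, 0.655, 0.0, 0.0]
force: [0.4, -1.3, 6.0]
grip_width: 0.0636
grasp_force: 12.0
```

Request:
send_rows(series=[[[0,0,0],[0,0,0],1],[[0,0,0],[0,0,0],1],[[0,0,0],[0,0,0],1],[[0,0,0.7],[0,0,0],1],[[0,0,1],[0,0,0],1]])

```text
time: 11.15
tool_pos: [0.6103, 0.0311, 0.1499]
orientation: [0.756, 0.655, -0.001, -0.001]
force: [0.5, -0.6, -0.9]
grip_width: 0.0913
grasp_force: 0.0
```

Request:
send_rows(series=[[[-0.84,0.75,0.3],[0,0,-0.43],1],[[-0.84,0.75,0.3],[0,0,-0.44],1],[[-0.84,0.75,0.3],[0,0,0],1],[[-0.84,0.75,0],[0,0,0],1],[[-0.84,0.75,0],[0,0,0],1]])

```text
time: 11.78
tool_pos: [0.4419, 0.1819, 0.1863]
orientation: [0.794, 0.608, 0.0, 0.0]
force: [0.3, -0.8, -0.6]
grip_width: 0.0909
grasp_force: 0.0
```

Request:
send_rows(series=[[[-0.84,0.76,0],[0,0,0],1],[[0,0,0],[0,0,0],1],[[0,0,0],[0,0,0],1]])

```text
time: 12.15
tool_pos: [0.4099, 0.2115, 0.1863]
orientation: [0.794, 0.608, 0.0, 0.0]
force: [-0.2, 0.8, 0.0]
grip_width: 0.0912
grasp_force: 0.0
```

```bash
python3 - <<'E'
from h import *
pose(); s=snap('wrist');rects(s,zlo=.03,zhi=.1); print('box');box(s)
E
```

```text
t 12.2 tcp [0.4099 0.2115 0.1863] yawY -15.07 tilt [0.0006 0.    ] F [-0.2  0.8  0. ] w 0.0912 g 0.0
[585. 169.] 17804 top 0.0904 [613.4 164.1] [145.   43.4] 89.7 [ 87. 110. 126.]
[247.  72.] 4601 top 0.0808 [387.7 313.8] [64.2 28.2] 4.2 [83. 83. 82.]
[363.  92.] 3095 top 0.0448 [464.7 279.1] [46.7 47.2] 75.1 [118. 183. 234.]
[314. 199.] 4219 top 0.0807 [407.3 211.4] [27.4 64.1] 74.9 [92. 92. 91.]
[242. 275.] 1137 top 0.0801 [330.5 156.8] [12.1 19.8] 58.4 [160.  47. 116.]
box
  case -21.7 -10.1
  case -8.0 20.1
  case 53.5 82.1
  case 108.9 120.9
  xrange [-30.3  10.5]
```

Request:
send_rows(series=[[[-0.03,0.01,-0.9],[0,0,0],1],[[0,0,-1],[0,0,0],1],[[0,0,-0.96],[0,0,0],1],[[0,0,0],[0,0,0],1],[[0,0,0],[0,0,0],-1]], squeeze=20)

```text
time: 12.82
tool_pos: [0.4091, 0.2117, 0.0726]
orientation: [0.794, 0.608, 0.0, 0.0]
force: [0.9, 0.5, 0.5]
grip_width: 0.0839
grasp_force: 0.0
```

Request:
send_rows(series=[[[0,0,0],[0,0,0],-1],[[0,0,0],[0,0,0],-1],[[0,0,0],[0,0,0],-1],[[0,0,0],[0,0,0],-1]])

```text
time: 13.32
tool_pos: [0.4088, 0.2121, 0.0727]
orientation: [0.794, 0.608, 0.001, 0.0]
force: [-1.0, -1.3, 12.7]
grip_width: 0.0639
grasp_force: 20.0
```

Request:
send_rows(series=[[[0,0,0.7],[0,0,0],-1],[[0,0,1],[0,0,0],-1],[[0,0,1],[0,0,0],-1],[[0,0,0.3],[0,0,0],-1]])

```text
time: 13.82
tool_pos: [0.4091, 0.2122, 0.1941]
orientation: [0.794, 0.608, 0.002, 0.001]
force: [0.2, 0.2, -2.0]
grip_width: 0.0642
grasp_force: 20.0
```

Request:
send_rows(series=[[[0.92,-0.25,0.1],[0,0,0.43],-1],[[0.92,-0.25,0],[0,0,0.44],-1],[[0.92,-0.25,0],[0,0,0],-1],[[0.92,-0.25,0],[0,0,0],-1],[[0.92,-0.26,0],[0,0,0],-1]])

```text
time: 14.45
tool_pos: [0.593, 0.161, 0.1948]
orientation: [0.756, 0.655, -0.001, -0.0]
force: [-0.5, 0.4, -1.9]
grip_width: 0.0638
grasp_force: 20.0
```

Request:
send_rows(series=[[[0.92,-0.26,0],[0,0,0],-1],[[0,0,0],[0,0,0],-1],[[0,0,0],[0,0,0],-1],[[0,0,0],[0,0,0],-1]])

```text
time: 14.95
tool_pos: [0.6281, 0.1514, 0.1955]
orientation: [0.755, 0.655, -0.0, -0.0]
force: [0.9, 0.2, -2.1]
grip_width: 0.0635
grasp_force: 20.0
```

```bash
python3 - <<'E'
from h import *
pose(); s=snap('wrist'); box(s); save('w3',s['frame']); print('scene'); box(snap('scene'))
E
```

```text
t 14.9 tcp [0.6281 0.1514 0.1955] yawY -8.12 tilt [-0.001  -0.0001] F [ 0.9  0.2 -2.1] w 0.0635 g 20.0
  case -99.6 -71.0
  case 53.6 81.8
  xrange [-29.7  32.9]
  tab x [-28.2  29.1] y [ 48.2 120.6] z 138.3
scene
  case -33.1 -18.1
  case 56.5 85.2
  case 119.3 123.8
  xrange [-28.1  35.3]
  tab x [-28.3  33.4] y [ 33.3 123.5] z 138.1
```

View pics/w3.png

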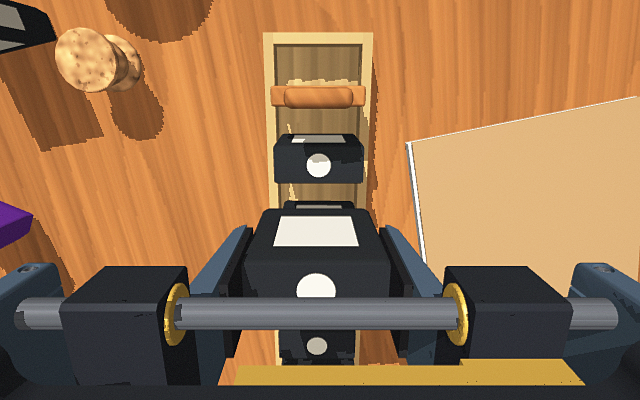

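The case is held square over the slot. e stands ahead at (318,160), d is behind, and the follower is clear at (318,97). Lowering.

Request:
send_rows(series=[[[0.05,0,-0.7],[0,0,0],-1],[[0,0,-0.5],[0,0,0],-1],[[0,0,-0.5],[0,0,0],-1],[[0,0,-0.4],[0,0,0],-1],[[0,0,0],[0,0,0],-1]])

```text
time: 15.68
tool_pos: [0.6303, 0.1511, 0.1108]
orientation: [0.756, 0.655, -0.001, -0.001]
force: [0.1, 1.0, -1.7]
grip_width: 0.064
grasp_force: 20.0
```

Request:
send_rows(series=[[[0,0,-0.3],[0,0,0],-1],[[0,0,-0.3],[0,0,0],-1],[[0,0,-0.1],[0,0,0],-1],[[0,0,0],[0,0,0],-1]])

```text
time: 16.18
tool_pos: [0.631, 0.1511, 0.0835]
orientation: [0.756, 0.655, -0.0, -0.0]
force: [0.1, -0.5, -1.0]
grip_width: 0.0638
grasp_force: 20.0
```

Request:
send_rows(series=[[[0,0,-0.05],[0,0,0],-1],[[0,0,0],[0,0,0],-1],[[0,0,0],[0,0,0],1],[[0,0,0],[0,0,0],1],[[0,0,0],[0,0,0],1]])

```text
time: 16.8
tool_pos: [0.6311, 0.1511, 0.0817]
orientation: [0.756, 0.655, -0.0, 0.0]
force: [-0.7, -0.1, 0.9]
grip_width: 0.09
grasp_force: 0.0
```

Request:
send_rows(series=[[[0,0,0.7],[0,0,0],1],[[0,0,1],[0,0,0],1],[[0,0,1],[0,0,0],1]])

```text
time: 17.18
tool_pos: [0.6309, 0.151, 0.1908]
orientation: [0.756, 0.655, -0.0, -0.0]
force: [0.2, -0.2, -0.1]
grip_width: 0.0912
grasp_force: 0.0
```

Request:
send_rows(series=[[[-0.86,0.58,0],[0,0,0.5],1],[[-0.86,0.58,0],[0,0,0.5],1],[[-0.86,0.58,0],[0,0,0.54],1],[[-0.86,0.58,0],[0,0,0],1],[[-0.86,0.58,0],[0,0,0],1]])

```text
time: 17.8
tool_pos: [0.4579, 0.2677, 0.1898]
orientation: [0.681, 0.732, 0.0, 0.0]
force: [0.4, 0.1, 0.1]
grip_width: 0.0912
grasp_force: 0.0
```

Request:
send_rows(series=[[[-0.86,0.59,0],[0,0,0],1],[[-0.88,0.6,0],[0,0,0],1],[[0,0,0],[0,0,0],1],[[0,0,0],[0,0,0],1]])

```text
time: 18.3
tool_pos: [0.3899, 0.3147, 0.1899]
orientation: [0.681, 0.733, 0.0, 0.0]
force: [0.3, 0.4, -0.3]
grip_width: 0.0911
grasp_force: 0.0
```

```bash
python3 - <<'E'
from h import *
pose(); s=snap('wrist');rects(s,zlo=.03,zhi=.1); print('scene'); box(snap('scene'))
E
```

```text
t 18.3 tcp [0.3899 0.3147 0.1899] yawY 4.20 tilt [0.0006 0.0001] F [ 0.3  0.4 -0.3] w 0.0911 g 0.0
[489. 111.] 4664 top 0.0453 [511.3 387. ] [99.2 98.2] 22.8 [207. 211. 213.]
[314. 197.] 4126 top 0.0806 [387.7 314.3] [64.1 27.5] 4.0 [86. 87. 86.]
[393. 232.] 1602 top 0.0446 [461.1 281.1] [47.1 39.5] 62.6 [106. 167. 222.]
[584. 255.] 1236 top 0.0366 [643.8 261.9] [26.2 88.1] 81.7 [114. 175. 212.]
[226. 356.] 2698 top 0.0805 [314.7 158.1] [28.6 47.5] 56.4 [151.  44. 109.]
scene
  case -136.4 -105.2
  case -97.4 -67.5
  case -35.7 53.1
  case 56.4 84.9
  case 119.3 124.1
  xrange [-28.3  35. ]
  tab x [-15.7  22.9] y [112.5 123.7] z 129.6
```

Request:
send_rows(series=[[[-0.04,0,-0.5],[0,0,0],0.7],[[0,0,-0.5],[0,0,0],0.7],[[0,0,-0.97],[0,0,0],0.7],[[0,0,-0.97],[0,0,0],0.7],[[0,0,0],[0,0,0],0.7]])

```text
time: 19.02
tool_pos: [0.3873, 0.3134, 0.0703]
orientation: [0.681, 0.732, -0.002, -0.001]
force: [-0.6, -0.6, 0.9]
grip_width: 0.0773
grasp_force: 0.0
```

Request:
send_rows(series=[[[0,0,0],[0,0,0],-1],[[0,0,0],[0,0,0],-1],[[0,0,0],[0,0,0],-1],[[0,0,0],[0,0,0],-1]])

```text
time: 19.52
tool_pos: [0.3888, 0.3151, 0.0735]
orientation: [0.681, 0.732, 0.001, 0.0]
force: [-0.0, -2.0, 9.5]
grip_width: 0.0639
grasp_force: 20.0
```

Request:
send_rows(series=[[[0,0,0.7],[0,0,0],-1],[[0,0,1],[0,0,0],-1],[[0,0,1],[0,0,0],-1],[[0,0,0.4],[0,0,0],-1]])

```text
time: 20.02
tool_pos: [0.3885, 0.3152, 0.1992]
orientation: [0.681, 0.732, 0.002, 0.001]
force: [0.3, -0.5, -1.6]
grip_width: 0.0638
grasp_force: 20.0
```

Request:
send_rows(series=[[[0.82,-0.91,0.1],[0,0,-0.5],-1],[[0.82,-0.91,0],[0,0,-0.5],-1],[[0.82,-0.91,0],[0,0,-0.54],-1],[[0.82,-0.91,0],[0,0,0],-1],[[0.82,-0.91,0],[0,0,0],-1]])

```text
time: 20.65
tool_pos: [0.5528, 0.1313, 0.201]
orientation: [0.756, 0.655, 0.0, 0.0]
force: [0.6, -0.1, -1.1]
grip_width: 0.0636
grasp_force: 20.0
```

Request:
send_rows(series=[[[0.82,-0.91,0],[0,0,0],-1],[[0.8,-0.9,0],[0,0,0],-1],[[0,0,0],[0,0,0],-1],[[0,0,0],[0,0,0],-1]])

```text
time: 21.15
tool_pos: [0.6162, 0.0604, 0.2005]
orientation: [0.756, 0.655, -0.0, -0.0]
force: [-0.2, -0.2, -0.7]
grip_width: 0.0639
grasp_force: 20.0
```

```bash
python3 - <<'E'
from h import *
pose(); s=snap('wrist'); box(s)
E
```

```text
t 21.1 tcp [0.6162 0.0604 0.2005] yawY -8.17 tilt [-0.0002  0.0002] F [-0.2 -0.2 -0.7] w 0.0639 g 20.0
  case -38.4 -10.7
  case -8.9 19.0
  case 22.3 49.5
  case 53.5 81.1
  xrange [-28.8  33.9]
```

Request:
send_rows(series=[[[0.03,0.01,-0.7],[0,0,0],-1],[[0,0,-0.6],[0,0,0],-1],[[0,0,-0.5],[0,0,0],-1],[[0,0,-0.45],[0,0,0],-1],[[0,0,0],[0,0,0],-1]])

```text
time: 21.82
tool_pos: [0.6169, 0.0612, 0.1092]
orientation: [0.755, 0.655, -0.001, -0.001]
force: [-0.1, -0.8, -1.8]
grip_width: 0.0641
grasp_force: 20.0
```

Request:
send_rows(series=[[[0,0,-0.3],[0,0,0],-1],[[0,0,-0.3],[0,0,0],-1],[[0,0,-0.08],[0,0,0],-1],[[0,0,0],[0,0,0],-1]])

```text
time: 22.32
tool_pos: [0.6178, 0.0607, 0.0827]
orientation: [0.756, 0.655, -0.0, -0.0]
force: [0.1, 0.4, -2.2]
grip_width: 0.0639
grasp_force: 20.0
```

Request:
send_rows(series=[[[0,0,-0.05],[0,0,0],-1],[[0,0,0],[0,0,0],-1],[[0,0,0],[0,0,0],1],[[0,0,0],[0,0,0],1],[[0,0,0],[0,0,0],1]])

```text
time: 22.95
tool_pos: [0.6179, 0.0607, 0.0808]
orientation: [0.756, 0.655, -0.0, -0.0]
force: [0.9, -0.1, 0.5]
grip_width: 0.0901
grasp_force: 0.0
```

Request:
send_rows(series=[[[0,0,0.7],[0,0,0],1],[[0,0,1],[0,0,0],1],[[0,0,0.3],[0,0,0],1]])

```text
time: 23.32
tool_pos: [0.6189, 0.0607, 0.1632]
orientation: [0.756, 0.655, 0.001, 0.001]
force: [0.0, -1.2, -0.2]
grip_width: 0.0911
grasp_force: 0.0
```

```bash
python3 - <<'E'
from h import *
pose(); s=snap('wrist'); box(s); print('scene'); box(snap('scene'))
E
```

```text
t 23.3 tcp [0.6189 0.0607 0.1632] yawY -8.15 tilt [ 0.0033 -0.    ] F [ 0.  -1.2 -0.2] w 0.0911 g 0.0
  case -137.8 -135.9
  case -111.3 -109.5
  case -99.2 -71.1
  case -68.9 -41.1
  case -39.4 19.4
  case 22.2 49.3
  case 53.5 75.1
  xrange [-29.1  33.9]
scene
  case -136.2 -106.8
  case -96.1 -68.0
  case -66.1 53.6
  case 56.9 85.4
  case 121.2 123.9
  xrange [-28.5  35.3]
  tab x [-15.9  22.9] y [112.6 123.7] z 129.9
```

Request:
send_rows(series=[[[0.1,0.83,0.3],[0,0,0],1],[[0.1,0.83,0],[0,0,0],1],[[0.1,0.83,0],[0,0,0],1],[[0.11,0.83,0],[0,0,0],1],[[0.11,0.83,0],[0,0,0],1]])

```text
time: 24.05
tool_pos: [0.6381, 0.2276, 0.1711]
orientation: [0.756, 0.655, -0.001, -0.0]
force: [-0.5, -0.6, -0.6]
grip_width: 0.091
grasp_force: 0.0
```

Request:
send_rows(series=[[[0,0,0],[0,0,0],1],[[0,0,-0.7],[0,0,0],1],[[0,0,-0.63],[0,0,0],1],[[0,0,0],[0,0,0],1]])

```text
time: 24.55
tool_pos: [0.637, 0.2255, 0.117]
orientation: [0.756, 0.655, -0.002, -0.001]
force: [-0.1, 0.7, 0.7]
grip_width: 0.0912
grasp_force: 0.0
```

Request:
send_rows(series=[[[0,0,0],[0,0,0],-1],[[0,0,0],[0,0,0],-1],[[0,0,0],[0,0,0],-1],[[0,0,0],[0,0,0],-1],[[0,0,0],[0,0,0],-1]], squeeze=25)

```text
time: 25.18
tool_pos: [0.6387, 0.2267, 0.1199]
orientation: [0.756, 0.655, 0.0, 0.0]
force: [0.0, 0.1, 0.3]
grip_width: 0.0441
grasp_force: 0.0
```

Request:
send_rows(series=[[[0,0,0],[0,0,0],-1],[[0,0,0],[0,0,0],-1]])

```text
time: 25.42
tool_pos: [0.6401, 0.2265, 0.1199]
orientation: [0.756, 0.655, 0.001, 0.001]
force: [9.8, -0.7, -4.1]
grip_width: 0.0396
grasp_force: 25.0
```

Push −y by 20 mm, then in small steps while watching the force.

Request:
send_rows(series=[[[0.03,-0.12,0],[0,0,0],-1],[[-0.02,-0.12,0],[0,0,0],-1],[[-0.02,-0.12,0],[0,0,0],-1],[[-0.02,-0.12,0],[0,0,0],-1],[[0,0,0],[0,0,0],-1]])

```text
time: 26.05
tool_pos: [0.6374, 0.2067, 0.1199]
orientation: [0.756, 0.655, -0.0, 0.0]
force: [-2.3, -1.6, 6.3]
grip_width: 0.0397
grasp_force: 25.0
```

Request:
send_rows(series=[[[-0.01,-0.05,0],[0,0,0],-1],[[-0.01,-0.05,0],[0,0,0],-1],[[0,-0.05,0],[0,0,0],-1]])

```text
time: 26.42
tool_pos: [0.6367, 0.2014, 0.1199]
orientation: [0.756, 0.655, 0.0, -0.0]
force: [-2.3, 3.6, 7.2]
grip_width: 0.0397
grasp_force: 25.0
```

```bash
python3 - <<'E'
from h import *
pose(); s=snap('wrist'); save('w4',s['frame']); box(s); print('scene'); box(snap('scene'))
E
```

```text
t 26.4 tcp [0.6367 0.2014 0.1199] yawY -8.15 tilt [0.0001 0.0001] F [-2.3  3.6  7.2] w 0.0397 g 25.0
  case 11.9 20.4
  case 21.9 39.1
  case 58.9 61.2
  case 91.9 105.0
  xrange [-27.1  31.5]
  tab x [-28.2  31.7] y [ 85.3 105. ] z 137.2
scene
  case -136.0 -108.0
  case -96.7 -38.4
  case -35.5 -20.6
  case 96.0 100.0
  xrange [-28.   34.7]
  tab x [-27.1  34. ] y [ 77.  107.4] z 136.5
```

Request:
send_rows(series=[[[-0.01,-0.05,0],[0,0,0],-1],[[-0.01,-0.05,0],[0,0,0],-1],[[0,-0.05,0],[0,0,0],-1],[[0,0,0],[0,0,0],-1]])

```text
time: 27.02
tool_pos: [0.6358, 0.1953, 0.1199]
orientation: [0.756, 0.655, 0.0, 0.0]
force: [-1.7, 0.8, 7.4]
grip_width: 0.0395
grasp_force: 25.0
```

Request:
send_rows(series=[[[-0.01,-0.05,0],[0,0,0],-1],[[-0.01,-0.05,0],[0,0,0],-1],[[0,0,0],[0,0,0],-1]])

```text
time: 27.4
tool_pos: [0.6352, 0.1914, 0.1199]
orientation: [0.756, 0.655, 0.0, 0.0]
force: [-0.6, 1.9, 6.3]
grip_width: 0.0398
grasp_force: 25.0
```

```bash
python3 - <<'E'
from h import *
pose(); s=snap('wrist'); save('w5',cv2.resize(s['frame'][100:400,150:500],None,fx=2,fy=2)); box(s)
E
```

```text
t 27.4 tcp [0.6352 0.1914 0.1199] yawY -8.16 tilt [0.0004 0.0001] F [-0.6  1.9  6.3] w 0.0398 g 25.0
  case 2.8 28.8
  case 48.9 50.8
  case 81.5 94.9
  xrange [-27.1  31.3]
  tab x [-28.2  31.6] y [75.1 94.9] z 137.2
```

View pics/w5.png

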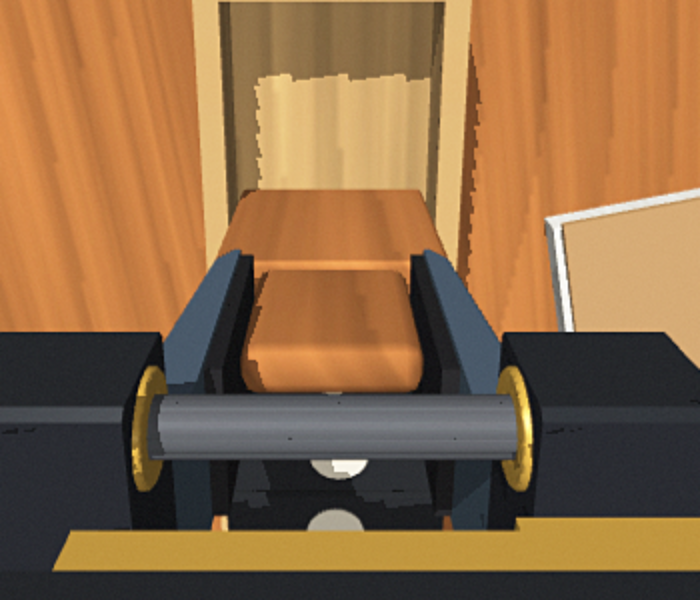

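The follower tab hides the contact, so I'll release and look from above.

Request:
send_rows(series=[[[0,0,0],[0,0,0],1],[[0,0,0],[0,0,0],1],[[0,0,0],[0,0,0],1],[[0,0,0.5],[0,0,0],1],[[-0.1,-0.7,1],[0,0,0],1]])

```text
time: 28.08
tool_pos: [0.6302, 0.1642, 0.1788]
orientation: [0.755, 0.656, -0.001, -0.001]
force: [0.3, -0.4, 0.6]
grip_width: 0.0874
grasp_force: 0.0
```

Request:
send_rows(series=[[[-0.1,-0.9,1],[0,0,0],1],[[-0.1,-0.9,1],[0,0,0],1],[[-0.1,-0.9,0.5],[0,0,0],1],[[0,0,0],[0,0,0],1],[[0,0,0],[0,0,0],1]])

```text
time: 28.7
tool_pos: [0.6188, 0.0558, 0.2792]
orientation: [0.756, 0.655, -0.0, -0.0]
force: [-0.3, 0.1, 0.2]
grip_width: 0.091
grasp_force: 0.0
```

```bash
python3 - <<'E'
from h import *
pose(); s=snap('wrist'); save('w6',cv2.resize(s['frame'][0:260,220:440],None,fx=2.2,fy=2.2)); box(s); s=snap('side'); save('s6',cv2.resize(s['frame'][130:240,280:400],None,fx=5,fy=5));print('scene');box(snap('scene'))
E
```

```text
t 28.7 tcp [0.6188 0.0558 0.2792] yawY -8.17 tilt [-0.0008  0.0002] F [-0.3  0.1  0.2] w 0.0910 g 0.0
  case -138.4 -110.4
  case -98.8 -71.4
  case -68.8 -41.4
  case -39.8 74.4
  xrange [-29.2  33.6]
  tab x [-17.3  20.6] y [73.1 85. ] z 130.1
scene
  case -136.2 -106.1
  case -97.1 -68.0
  case -66.4 -38.5
  case -36.5 74.9
  case 84.8 89.2
  xrange [-28.5  35.2]
  tab x [-16.2  22.5] y [77.3 88.3] z 129.2
```

View pics/w6.png

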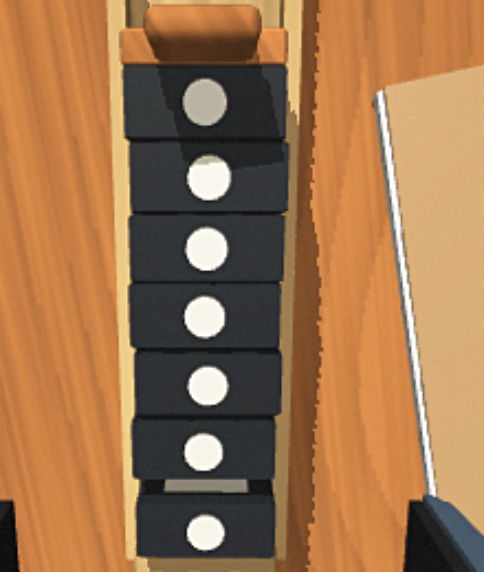

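View pics/s6.png

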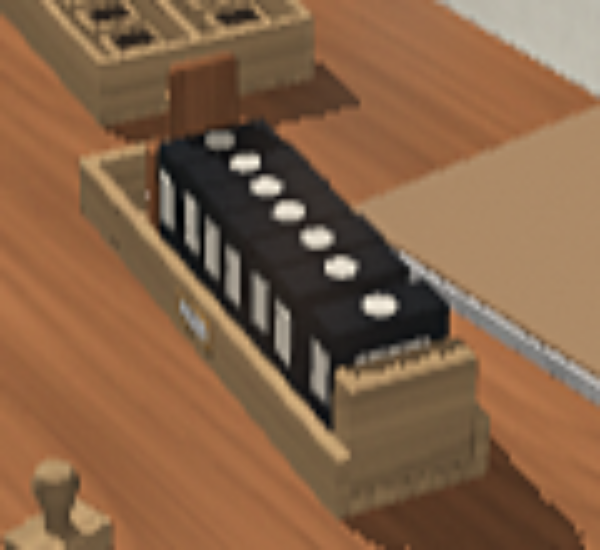

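Seven cases now stand upright and tight, and the follower sits flush against the last one (top crop 205,45). On to the pads, starting with the one near (448,-105).

Request:
send_rows(series=[[[-0.39,-0.37,0],[0,0,-1],1],[[-0.39,-0.37,0],[0,0,-1],1],[[-0.39,-0.37,0],[0,0,-1],1],[[-0.39,-0.37,0],[0,0,-1],1],[[-0.39,-0.37,0],[0,0,-1],1]])

```text
time: 29.48
tool_pos: [0.5405, -0.0182, 0.2792]
orientation: [0.935, 0.356, -0.0, -0.0]
force: [0.2, 0.1, -0.1]
grip_width: 0.0911
grasp_force: 0.0
```

Request:
send_rows(series=[[[-0.39,-0.37,-0.3],[0,0,-1],1],[[-0.39,-0.37,-0.3],[0,0,-1],1],[[-0.39,-0.37,-0.3],[0,0,-1],1],[[-0.39,-0.37,-0.3],[0,0,-1],1],[[-0.39,-0.37,-0.3],[0,0,-1],1]])

```text
time: 30.1
tool_pos: [0.4626, -0.0923, 0.219]
orientation: [1.0, 0.014, -0.0, -0.0]
force: [-0.2, 0.8, 0.5]
grip_width: 0.091
grasp_force: 0.0
```

Request:
send_rows(series=[[[-0.35,-0.33,-0.5],[0,0,-0.76],1],[[0,0,0],[0,0,0],1],[[0,0,0],[0,0,0],1]])

```text
time: 30.48
tool_pos: [0.4498, -0.1053, 0.2]
orientation: [0.999, -0.036, 0.0, -0.0]
force: [0.8, 1.1, 0.4]
grip_width: 0.0914
grasp_force: 0.0
```

```bash
python3 - <<'E'
from h import *
print(pose()['joints'].round(2)); s=snap('wrist');save('w7',s['frame']);rects(s,zlo=.014,zhi=.12,mn=600,band=.004); print('scene');rects(snap('scene'),zlo=.014,zhi=.035,mn=200)
E
```

```text
t 30.5 tcp [ 0.4498 -0.1053  0.2   ] yawY -94.09 tilt [0.0004 0.    ] F [0.8 1.1 0.4] w 0.0914 g 0.0
[-0.36  0.32  1.78  0.    1.04  1.28]
[123.  27.] 12384 top 0.0904 [588.6  33.7] [109.2  20.9] 83.0 [ 71.  93. 107.]
[586.  34.] 5999 top 0.0310 [ 556.4 -335.9] [61.9 52.3] 86.4 [177. 179. 178.]
[316. 181.] 6396 top 0.0270 [ 447.7 -106.4] [60.  92.2] 86.2 [192. 193. 192.]
[563. 190.] 6981 top 0.0269 [ 421.8 -335.8] [93.  61.9] 4.7 [180. 182. 183.]
[432. 209.] 4676 top 0.0269 [ 402.3 -212.3] [61.3 92.6] 76.0 [191. 193. 192.]
[196. 209.] 1622 top 0.0524 [430.1   8.2] [18.9 19. ] 81.8 [ 96. 149. 183.]
scene
[224. 114.] 1699 top 0.0231 [ 421.8 -548.7] [349.8 103.7] 0.3 [153. 161. 158.]
[265. 143.] 461 top 0.0262 [ 423.5 -332.3] [93.1 64.9] 5.4 [175. 182. 179.]
[440. 158.] 537 top 0.0340 [43.7 29.9] [ 82.7 181.8] 32.4 [162. 175. 174.]
[219. 162.] 580 top 0.0302 [ 577.9 -333.6] [63.8 93.3] 87.7 [179. 186. 183.]
[294. 161.] 518 top 0.0262 [ 404.7 -209.5] [65.7 92.6] 75.8 [187. 194. 191.]
[304. 188.] 636 top 0.0268 [ 449.2 -103.9] [63.1 95.3] 87.5 [185. 192. 188.]
[308. 304.] 1274 top 0.0348 [624.5 117.4] [323.2  86.9] 81.9 [ 81. 123. 149.]
[437. 337.] 782 top 0.0343 [504.9 386.1] [72.1 86.9] 19.6 [192. 199. 196.]
```

View pics/w7.png

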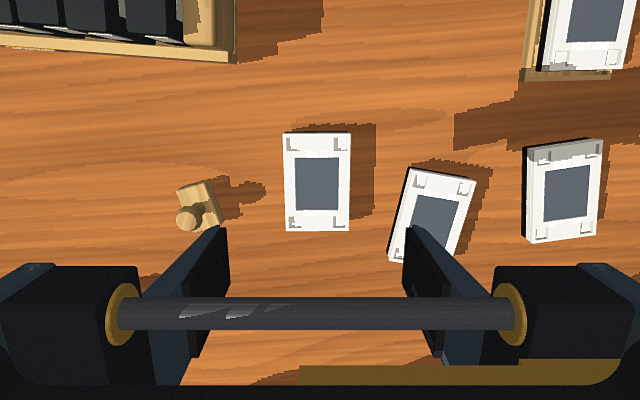

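Pads are unmoved (C at 316,181; B at 432,212; A at 563,190; base at 588,30). Gripping C.

Request:
send_rows(series=[[[-0.03,-0.01,-1],[0,0,0],1],[[0,0,-1],[0,0,0],1],[[0,0,-1],[0,0,0],1],[[0,0,-1],[0,0,0],1],[[0,0,-0.2],[0,0,0],1]])

```text
time: 31.2
tool_pos: [0.4475, -0.1055, 0.0303]
orientation: [0.999, -0.036, -0.001, -0.0]
force: [-0.9, 0.6, 0.6]
grip_width: 0.0913
grasp_force: 0.0
```

Request:
send_rows(series=[[[0,0,0],[0,0,0],1],[[0,0,0],[0,0,0],-1],[[0,0,0],[0,0,0],-1],[[0,0,0],[0,0,0],-1],[[0,0,0],[0,0,0],-1]], squeeze=15)

```text
time: 31.82
tool_pos: [0.4481, -0.1062, 0.0321]
orientation: [0.999, -0.037, 0.0, 0.0]
force: [-0.5, 1.0, 10.2]
grip_width: 0.06
grasp_force: 15.0
```

Request:
send_rows(series=[[[0,0,0],[0,0,0],-1],[[0,0,0],[0,0,0],-1]])

```text
time: 32.08
tool_pos: [0.4481, -0.1062, 0.0321]
orientation: [0.999, -0.037, 0.0, 0.0]
force: [-0.2, 0.1, 9.8]
grip_width: 0.0602
grasp_force: 15.0
```

Request:
send_rows(series=[[[0,0,0.6],[0,0,0],-1],[[0,0,1],[0,0,0],-1],[[0,0,1],[0,0,0],-1],[[0,0,1],[0,0,0],-1],[[0,0,0.6],[0,0,0],-1]])

```text
time: 32.7
tool_pos: [0.4481, -0.1062, 0.2016]
orientation: [0.999, -0.037, 0.001, 0.0]
force: [0.6, -0.5, -2.2]
grip_width: 0.0602
grasp_force: 15.0
```

Request:
send_rows(series=[[[0.53,-0.95,0],[0,0,0],-1],[[0.53,-0.95,0],[0,0,0],-1],[[0.53,-0.95,0],[0,0,0],-1],[[0.53,-0.95,0],[0,0,0],-1],[[0.54,-0.95,0],[0,0,0],-1]])

```text
time: 33.33
tool_pos: [0.5545, -0.2973, 0.1996]
orientation: [0.999, -0.037, -0.0, -0.0]
force: [1.1, 0.3, -1.3]
grip_width: 0.0601
grasp_force: 15.0
```

Request:
send_rows(series=[[[0.54,-0.97,0],[0,0,0],-1],[[0,0,0],[0,0,0],-1],[[0,0,0],[0,0,0],-1]])

```text
time: 33.7
tool_pos: [0.5753, -0.3345, 0.1992]
orientation: [0.999, -0.037, -0.001, -0.0]
force: [0.6, -0.3, -2.5]
grip_width: 0.06
grasp_force: 15.0
```

```bash
python3 - <<'E'
from h import *
pose(); s=snap('wrist');save('w8',s['frame']);rects(s,zlo=.014,zhi=.1,mn=600,band=.004)
p=cloud(s); m=(p[...,2]>.12)&(p[...,2]<.25); m[260:]=0
E
```

```text
t 33.7 tcp [ 0.5753 -0.3345  0.1992] yawY -94.24 tilt [-0.001   0.0009] F [ 0.6 -0.3 -2.5] w 0.0600 g 15.0
[167.  68.] 6981 top 0.0756 [ 679.4 -227.7] [54.4 53.7] 21.2 [39. 43. 50.]
[317. 148.] 2729 top 0.0309 [ 605.8 -338.4] [60.1 34. ] 87.1 [204. 206. 206.]
[  6. 188.] 998 top 0.0322 [574.7 -44.3] [ 3.1 35.9] 80.8 [44. 68. 86.]
[548. 207.] 14205 top 0.0236 [ 514.8 -553.7] [160.6  98.9] 2.3 [201. 204. 204.]
```

View pics/w8.png

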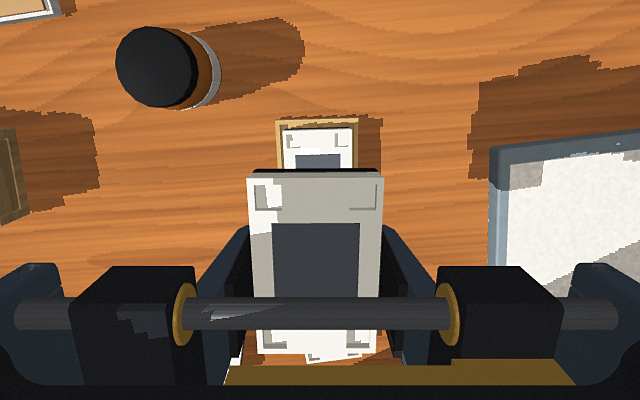

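The held pad hides most of the base (317,148), so I'll back off 60 mm to see all of it.

Request:
send_rows(series=[[[-0.8,0,0],[0,0,0],-1],[[-0.8,0,0],[0,0,0],-1],[[0,0,0],[0,0,0.15],-1],[[0,0,0],[0,0,0],-1],[[0,0,0],[0,0,0],-1]])

```text
time: 34.38
tool_pos: [0.5125, -0.3347, 0.1998]
orientation: [1.0, -0.026, 0.0, 0.0]
force: [-0.0, -0.2, -1.2]
grip_width: 0.0598
grasp_force: 15.0
```

```bash
cat >> h.py <<'E'
def face(s,c,z,r=(60,45),band=3.5,yaw=None):
    "robust pad-lid fit near c (mm), lid height z (mm): grid-snapped percentile edges"
    p=cloud(s).reshape(-1,3)*1000; p=p[np.isfinite(p[:,2])]
    p=p[(abs(p[:,2]-z)<band)&(abs(p[:,0]-c[0])<r[0])&(abs(p[:,1]-c[1])<r[1])]
    q=cv2.minAreaRect(p[:,:2].astype(np.float32)); a=q[2]
    if q[1][0]<q[1][1]: a-=90
    best=None
    for d in np.arange(-4,4.01,.1):
        t=np.radians(a+d); ux=np.array([np.cos(t),np.sin(t)]); uy=np.array([-ux[1],ux[0]]); b=p[:,:2]@np.c_[ux,uy]
        lo,hi=np.percentile(b,.7,axis=0),np.percentile(b,99.3,axis=0)
        A=np.prod(hi-lo)
        if best is None or A<best[0]: best=(A,a+d,((lo+hi)/2)@np.c_[ux,uy].T,hi-lo)
    print('lid n',len(p),'yaw %.2f'%best[1],'c',best[2].round(2),'size',best[3].round(1),'z %.1f'%np.median(p[:,2])); return best
E
python3 - <<'E'
from h import *
pose(); s=snap('wrist'); face(s,(577,-335),31)
import pickle
for n in('scene','side'): face(snap(n),(577,-335),31)
E
```

```text
t 34.4 tcp [ 0.5125 -0.3347  0.1998] yawY -93.01 tilt [ 0.0004 -0.0002] F [-0.  -0.2 -1.2] w 0.0598 g 15.0
lid n 6994 yaw -2.10 c [ 576.51 -337.13] size [90.8 59.2] z 29.6
lid n 241 yaw -2.85 c [ 579.01 -333.13] size [89.6 58.8] z 28.7
lid n 1015 yaw -2.07 c [ 576.97 -336.76] size [92.1 60.7] z 31.0
```

Request:
send_rows(series=[[[0.8,-0.02,0],[0,0,0.11],-1],[[0.81,-0.03,-0.6],[0,0,0],-1],[[0,0,-1],[0,0,0],-1],[[0,0,-1],[0,0,0],-1],[[0,0,-0.6],[0,0,0],-1]])

```text
time: 35.15
tool_pos: [0.5758, -0.3363, 0.0694]
orientation: [1.0, -0.019, -0.001, -0.001]
force: [0.0, -0.5, -0.8]
grip_width: 0.0601
grasp_force: 15.0
```

Request:
send_rows(series=[[[0,0,0],[0,0,0],-1],[[0,0,0],[0,0,0],-1]])

```text
time: 35.4
tool_pos: [0.5769, -0.3373, 0.0728]
orientation: [1.0, -0.019, 0.001, 0.0]
force: [0.6, -0.8, -0.5]
grip_width: 0.0597
grasp_force: 15.0
```

```bash
python3 - <<'E'
from h import *
pose(); s=snap('side'); save('s9',cv2.resize(s['frame'][220:360,370:520],None,fx=4,fy=4))
E
```

```text
t 35.4 tcp [ 0.5769 -0.3373  0.0728] yawY -92.15 tilt [ 0.0012 -0.0008] F [ 0.6 -0.8 -0.5] w 0.0597 g 15.0
```

Request:
send_rows(series=[[[0,0.01,-0.2],[0,0,0],-1],[[0,0,-0.06],[0,0,0],-1],[[0,0,0],[0,0,0],-1]])

```text
time: 35.83
tool_pos: [0.5762, -0.3364, 0.0612]
orientation: [1.0, -0.019, -0.0, -0.0]
force: [0.0, -0.3, -2.2]
grip_width: 0.06
grasp_force: 15.0
```

Request:
send_rows(series=[[[0,0,-0.05],[0,0,0],-1],[[0,0,-0.04],[0,0,0],-1],[[0,0,0],[0,0,0],-1]])

```text
time: 36.2
tool_pos: [0.5764, -0.3366, 0.0581]
orientation: [1.0, -0.019, 0.0, 0.0]
force: [-0.4, 0.5, 5.2]
grip_width: 0.0602
grasp_force: 15.0
```

Request:
send_rows(series=[[[0,0,0],[0,0,0],1],[[0,0,0],[0,0,0],1],[[0,0,0],[0,0,0],1],[[0,0,0.7],[0,0,0],1],[[0,0,1],[0,0,0],1]])

```text
time: 36.83
tool_pos: [0.5756, -0.3361, 0.1254]
orientation: [1.0, -0.019, -0.001, -0.001]
force: [-0.3, 0.5, 0.8]
grip_width: 0.091
grasp_force: 0.0
```

Request:
send_rows(series=[[[0,0,1],[0,0,0],1],[[0,0,0.8],[0,0,0],1],[[0,0,0],[0,0,0],1],[[0,0,0],[0,0,0],1]])

```text
time: 37.33
tool_pos: [0.5759, -0.3363, 0.197]
orientation: [1.0, -0.019, -0.0, -0.0]
force: [-1.6, -0.1, 0.4]
grip_width: 0.0914
grasp_force: 0.0
```

```bash
cat >> h.py <<'E'
def flat(s,c,z):
    p=cloud(s).reshape(-1,3)*1000; p=p[np.isfinite(p[:,2])]; p=p[(abs(p[:,2]-z)<2.5)&(abs(p[:,0]-c[0])<38)&(abs(p[:,1]-c[1])<24)]
    A=np.c_[p[:,:2]-c,np.ones(len(p))]; k=np.linalg.lstsq(A,p[:,2],rcond=None)[0]; print('slope x,y deg',np.degrees(k[:2]).round(2),'z %.2f'%k[2])
E
python3 - <<'E'
from h import *
pose(); s=snap('wrist'); face(s,(577,-336),52); flat(s,(577,-336),52); rects(s,zlo=.014,zhi=.1,mn=600,band=.004); print('scene');rects(snap('scene'),zlo=.014,zhi=.055,mn=200)
E
```

```text
t 37.3 tcp [ 0.5759 -0.3363  0.197 ] yawY -92.15 tilt [-0.0008  0.0005] F [-1.6 -0.1  0.4] w 0.0914 g 0.0
lid n 6874 yaw -1.93 c [ 575.89 -336.95] size [90.9 59.2] z 51.6
slope x,y deg [-0.02 -0.15] z 51.68
[167.  63.] 7155 top 0.0757 [ 679.3 -227.8] [54.  54.1] 10.4 [38. 43. 49.]
[316. 184.] 7957 top 0.0529 [ 575.6 -337. ] [60.1 92.7] 88.2 [188. 189. 188.]
[544. 208.] 12284 top 0.0236 [ 524.3 -553.5] [141.1  98.6] 2.5 [206. 209. 208.]
[318. 289.] 877 top 0.0265 [ 461.1 -332.6] [15.3 60.2] 4.4 [194. 201. 204.]
[214. 358.] 1873 top 0.0269 [ 390.7 -216.2] [47.5 73.7] 75.0 [179. 179. 178.]
[322. 346.] 1883 top 0.0268 [ 398.5 -337.9] [46.3 59.9] 4.8 [191. 192. 191.]
scene
[576.  74.] 697 top 0.0541 [-721.4   16.7] [ 18.6 500.7] 0.0 [129. 139. 139.]
[303.  79.] 355 top 0.0538 [ 104.9 -554.9] [ 52.9 139.1] 74.1 [ 93. 133. 162.]
[250. 104.] 937 top 0.0292 [ 340.8 -550.2] [193.6  84.5] 4.1 [166. 174. 171.]
[196. 124.] 609 top 0.0227 [ 540.  -548.2] [116.8 103. ] 0.0 [192. 198. 195.]
[438. 156.] 860 top 0.0537 [62.2 13.6] [ 56.3 164.4] 10.5 [170. 184. 183.]
[265. 143.] 460 top 0.0264 [ 423.5 -332.5] [94.2 64.3] 4.2 [183. 191. 188.]
[219. 159.] 817 top 0.0519 [ 577.6 -333.8] [63.6 91.8] 87.8 [173. 180. 178.]
[294. 161.] 521 top 0.0265 [ 404.4 -208.5] [66.4 92.1] 75.3 [186. 193. 190.]
[125. 184.] 309 top 0.0539 [ 820.1 -393.8] [26.4 69.2] 88.9 [207. 217. 215.]
[204. 201.] 337 top 0.0530 [ 684.9 -212. ] [30.7 55.2] 70.5 [104. 143. 175.]
[415. 223.] 333 top 0.0532 [319.2 171.9] [24.9 67.8] 37.2 [139.  50. 105.]
[307. 300.] 2030 top 0.0517 [651.1  82.9] [ 62.7 256.3] 7.1 [ 80. 120. 146.]
[408. 288.] 436 top 0.0447 [467.2 281.6] [45.  46.4] 51.1 [ 96. 148. 196.]
[437. 337.] 1398 top 0.0450 [512.9 389.5] [97.2 97.8] 47.5 [193. 201. 200.]
[359. 393.] 311 top 0.0459 [690.3 365.1] [27.2 63.6] 52.2 [ 98. 149. 177.]
```

Pad C is seated: flat, lid at 51.7 mm, yaw −1.9. Next is pad B.

Request:
send_rows(series=[[[-0.86,0.62,0],[0,0,-0.5],1],[[-0.86,0.62,0],[0,0,-0.5],1],[[-0.87,0.62,0],[0,0,-0.48],1],[[-0.87,0.62,0],[0,0,0],1],[[-0.87,0.63,0],[0,0,0],1]])

```text
time: 38.05
tool_pos: [0.4016, -0.2111, 0.1969]
orientation: [0.993, -0.122, -0.001, -0.0]
force: [1.0, -0.4, -0.8]
grip_width: 0.0911
grasp_force: 0.0
```

Request:
send_rows(series=[[[0,0,0],[0,0,0],1],[[0,0,0],[0,0,0],1],[[0,0,0],[0,0,0],1]])

```text
time: 38.42
tool_pos: [0.4037, -0.2127, 0.1975]
orientation: [0.993, -0.122, 0.0, 0.0]
force: [-0.2, -0.6, -0.7]
grip_width: 0.091
grasp_force: 0.0
```

```bash
python3 - <<'E'
from h import *
pose(); s=snap('wrist'); rects(s,zlo=.014,zhi=.1,mn=600,band=.004); face(s,(402.5,-212.2),26.5,(55,52))
E
```

```text
t 38.4 tcp [ 0.4037 -0.2127  0.1975] yawY -103.99 tilt [ 0.0001 -0.0001] F [-0.2 -0.6 -0.7] w 0.0910 g 0.0
[34. 32.] 4304 top 0.0738 [575.6 -41.2] [14.4 28.9] 57.8 [ 72. 110. 135.]
[445. 127.] 7678 top 0.0269 [ 421.8 -336.1] [92.5 61.1] 4.9 [185. 186. 185.]
[315. 181.] 6559 top 0.0270 [ 402.2 -212.2] [60.  92.9] 75.8 [200. 200. 199.]
[ 78. 212.] 1994 top 0.0524 [429.4   8.5] [19.3 19.1] 22.8 [103. 156. 187.]
lid n 5861 yaw -14.78 c [ 402.49 -212.25] size [91.3 59.2] z 25.6
```

Request:
send_rows(series=[[[-0.02,0.02,-1],[0,0,-0.03],1],[[0,0,-1],[0,0,0],1],[[0,0,-1],[0,0,0],1],[[0,0,-0.9],[0,0,0],1],[[0,0,-0.24],[0,0,0],1]])

```text
time: 39.1
tool_pos: [0.4017, -0.211, 0.0303]
orientation: [0.992, -0.124, -0.001, -0.001]
force: [0.1, -0.3, 1.0]
grip_width: 0.0912
grasp_force: 0.0
```

Request:
send_rows(series=[[[0,0,0],[0,0,0],1],[[0,0,0],[0,0,0],-1],[[0,0,0],[0,0,0],-1],[[0,0,0],[0,0,0],-1],[[0,0,0],[0,0,0],-1]])

```text
time: 39.72
tool_pos: [0.4025, -0.2115, 0.0325]
orientation: [0.992, -0.124, 0.0, 0.0]
force: [-0.5, 0.3, 8.8]
grip_width: 0.0599
grasp_force: 15.0
```

Request:
send_rows(series=[[[0,0,0],[0,0,0],-1],[[0,0,0],[0,0,0],-1]])

```text
time: 39.98
tool_pos: [0.4025, -0.2115, 0.0325]
orientation: [0.992, -0.124, 0.0, 0.0]
force: [-1.2, 1.0, 9.9]
grip_width: 0.0595
grasp_force: 15.0
```

Request:
send_rows(series=[[[0,0,0.6],[0,0,0],-1],[[0,0,1],[0,0,0],-1],[[0,0,1],[0,0,0],-1],[[0,0,1],[0,0,0],-1],[[0,0,0.6],[0,0,0],-1]])

```text
time: 40.6
tool_pos: [0.4024, -0.2114, 0.2021]
orientation: [0.992, -0.124, 0.001, 0.0]
force: [0.1, -0.3, -1.2]
grip_width: 0.06
grasp_force: 15.0
```

Request:
send_rows(series=[[[0.87,-0.62,0],[0,0,0.5],-1],[[0.87,-0.62,0],[0,0,0.5],-1],[[0.87,-0.63,0],[0,0,0.53],-1],[[0.87,-0.63,0],[0,0,0],-1],[[0.86,-0.63,0],[0,0,0],-1]])

```text
time: 41.22
tool_pos: [0.5767, -0.3371, 0.2]
orientation: [1.0, -0.017, -0.0, -0.0]
force: [0.3, 0.0, -0.8]
grip_width: 0.0596
grasp_force: 15.0
```

Request:
send_rows(series=[[[0,0,0],[0,0,0],-1],[[0,0,-0.9],[0,0,0],-1],[[0,0,-1],[0,0,0],-1],[[0,0,-0.8],[0,0,0],-1],[[0,0,0],[0,0,0],-1]])

```text
time: 41.85
tool_pos: [0.574, -0.3352, 0.0901]
orientation: [1.0, -0.017, -0.002, -0.001]
force: [-0.4, 0.4, -1.3]
grip_width: 0.0596
grasp_force: 15.0
```

Request:
send_rows(series=[[[0,0,0],[0,0,0],-1],[[0,0,0],[0,0,0],-1]])

```text
time: 42.1
tool_pos: [0.5765, -0.337, 0.0939]
orientation: [1.0, -0.017, 0.001, 0.001]
force: [-0.3, 0.1, -1.3]
grip_width: 0.0601
grasp_force: 15.0
```

```bash
python3 - <<'E'
from h import *
pose()
E
```

```text
t 42.1 tcp [ 0.5765 -0.337   0.0939] yawY -91.99 tilt [ 0.002  -0.0014] F [-0.3  0.1 -1.3] w 0.0601 g 15.0
```

Request:
send_rows(series=[[[-0.01,0.01,-0.15],[0,0,0],-1],[[0,0,-0.06],[0,0,0],-1],[[0,0,0],[0,0,0],-1],[[0,0,0],[0,0,0],-1]])

```text
time: 42.6
tool_pos: [0.5755, -0.3361, 0.0838]
orientation: [1.0, -0.017, 0.0, 0.0]
force: [0.1, 0.3, -0.7]
grip_width: 0.0601
grasp_force: 15.0
```

Request:
send_rows(series=[[[0,0,-0.05],[0,0,0],-1],[[0,0,-0.04],[0,0,0],-1],[[0,0,0],[0,0,0],-1]])

```text
time: 42.98
tool_pos: [0.5755, -0.3362, 0.0805]
orientation: [1.0, -0.017, 0.0, 0.0]
force: [-1.7, 1.3, 6.3]
grip_width: 0.0597
grasp_force: 15.0
```

Reached the seated height at 6 N. Releasing, then checking the fit.

Request:
send_rows(series=[[[0,0,0],[0,0,0],1],[[0,0,0],[0,0,0],1],[[0,0,0],[0,0,0],1],[[0,0,0.7],[0,0,0],1],[[0,0,1],[0,0,0],1]])

```text
time: 43.6
tool_pos: [0.5749, -0.3357, 0.1478]
orientation: [1.0, -0.017, -0.001, -0.001]
force: [0.6, 0.8, 1.5]
grip_width: 0.0909
grasp_force: 0.0
```

Request:
send_rows(series=[[[0,0,1],[0,0,0],1],[[0,0,0.3],[0,0,0],1],[[0,0,0],[0,0,0],1],[[0,0,0],[0,0,0],1]])

```text
time: 44.1
tool_pos: [0.5749, -0.3357, 0.1986]
orientation: [1.0, -0.017, -0.001, -0.001]
force: [1.0, -0.1, -0.3]
grip_width: 0.0914
grasp_force: 0.0
```

```bash
python3 - <<'E'
from h import *
pose(); s=snap('wrist'); face(s,(577,-336),74); flat(s,(577,-336),74); rects(s,zlo=.014,zhi=.1,mn=600,band=.004); print('scene');rects(snap('scene'),zlo=.014,zhi=.03,mn=200); rects(snap('side'),zlo=.014,zhi=.03,mn=800)
E
```

```text
t 44.1 tcp [ 0.5749 -0.3357  0.1986] yawY -91.99 tilt [-0.0018  0.0012] F [ 1.  -0.1 -0.3] w 0.0914 g 0.0
lid n 7848 yaw -2.52 c [ 575.42 -336.57] size [91.4 59.2] z 73.6
slope x,y deg [-0.07 -0.04] z 73.68
[169.  61.] 7066 top 0.0757 [ 679.1 -227.9] [54.1 53.8] 59.0 [38. 43. 49.]
[316. 188.] 9328 top 0.0748 [ 575.2 -336.6] [60.2 93.1] 87.9 [186. 187. 187.]
[544. 207.] 12349 top 0.0236 [ 523.7 -553.9] [142.7  99.1] 3.1 [206. 209. 208.]
[318. 288.] 995 top 0.0264 [ 460.9 -332.6] [16.7 60.1] 3.1 [196. 203. 206.]
[323. 345.] 1757 top 0.0268 [ 396.9 -338. ] [44.6 60. ] 4.7 [193. 195. 195.]
scene
[250. 104.] 922 top 0.0274 [ 348.9 -555.3] [219.   88.1] 0.3 [165. 173. 170.]
[196. 124.] 605 top 0.0228 [ 537.3 -548.6] [119.5 102.3] 0.2 [192. 198. 195.]
[265. 143.] 459 top 0.0262 [ 423.3 -333.2] [94.  66.9] 4.4 [184. 191. 188.]
[437. 158.] 414 top 0.0294 [58.3 25. ] [ 65.8 173.3] 20.7 [180. 194. 192.]
[436. 338.] 626 top 0.0292 [503.2 386.3] [66.2 82.8] 15.5 [192. 199. 197.]
[393. 182.] 2225 top 0.0191 [827.5  34.6] [215.8 298.6] 2.6 [109. 144. 179.]
[110. 336.] 1979 top 0.0288 [  0.3 -47. ] [186.5  97.6] 0.6 [139. 147. 150.]
[380. 332.] 1472 top 0.0292 [ 422.7 -335.4] [95.1 61.8] 5.4 [166. 167. 168.]
[511. 383.] 2874 top 0.0260 [ 515.8 -554.1] [160.9  98.6] 2.8 [198. 200. 201.]
```

Request:
send_rows(series=[[[-0.95,0,0],[0,0,0.4],1],[[-0.95,0,0],[0,0,0.45],1],[[-0.95,0,0],[0,0,0],1],[[-0.97,0.02,0],[0,0,0],1],[[0,0,0],[0,0,0],1]])

```text
time: 44.88
tool_pos: [0.4204, -0.3349, 0.1998]
orientation: [0.999, 0.041, -0.001, -0.001]
force: [0.6, 0.4, 0.1]
grip_width: 0.0912
grasp_force: 0.0
```

Request:
send_rows(series=[[[0,0,0],[0,0,0],1],[[0,0,0],[0,0,0],1]])

```text
time: 45.12
tool_pos: [0.4235, -0.3354, 0.1999]
orientation: [0.999, 0.042, 0.0, 0.0]
force: [0.2, -0.6, -0.1]
grip_width: 0.0912
grasp_force: 0.0
```

```bash
python3 - <<'E'
from h import *
pose(); s=snap('wrist'); rects(s,zlo=.014,zhi=.1,mn=600,band=.004); face(s,(421.8,-336),26.5,(55,42))
E
```

```text
t 45.1 tcp [ 0.4235 -0.3354  0.1999] yawY -85.16 tilt [ 0.0002 -0.0001] F [ 0.2 -0.6 -0.1] w 0.0912 g 0.0
[331.  28.] 5084 top 0.0749 [ 548.  -335.7] [60.  37.4] 88.0 [197. 199. 199.]
[562. 129.] 28664 top 0.0237 [ 457.6 -555.8] [272.   96.6] 2.9 [185. 190. 191.]
[316. 180.] 6466 top 0.0270 [ 421.7 -335.9] [92.8 60.2] 4.8 [190. 191. 190.]
lid n 5807 yaw 4.26 c [ 421.92 -335.97] size [91.6 59.2] z 25.6
```

Request:
send_rows(series=[[[-0.03,0,-1],[0,0,0],1],[[0,0,-1],[0,0,0],1],[[0,0,-1],[0,0,0],1],[[0,0,-0.9],[0,0,0],1],[[0,0,-0.3],[0,0,0],1]])

```text
time: 45.8
tool_pos: [0.4212, -0.3346, 0.0303]
orientation: [0.999, 0.042, -0.001, -0.001]
force: [-0.5, -0.2, -0.4]
grip_width: 0.0912
grasp_force: 0.0
```

Request:
send_rows(series=[[[0,0,0],[0,0,0],1],[[0,0,0],[0,0,0],-1],[[0,0,0],[0,0,0],-1],[[0,0,0],[0,0,0],-1],[[0,0,0],[0,0,0],-1]])

```text
time: 46.42
tool_pos: [0.4217, -0.3355, 0.0326]
orientation: [0.999, 0.042, 0.0, 0.0]
force: [-0.4, 0.4, 7.6]
grip_width: 0.0599
grasp_force: 15.0
```

Request:
send_rows(series=[[[0,0,0],[0,0,0],-1],[[0,0,0],[0,0,0],-1]])

```text
time: 46.68
tool_pos: [0.4217, -0.3355, 0.0326]
orientation: [0.999, 0.042, 0.0, 0.0]
force: [-0.8, 0.6, 7.2]
grip_width: 0.0598
grasp_force: 15.0
```

Request:
send_rows(series=[[[0,0,0.6],[0,0,0],-1],[[0,0,1],[0,0,0],-1],[[0,0,1],[0,0,0],-1],[[0,0,1],[0,0,0],-1],[[0,0,0.6],[0,0,0],-1]])

```text
time: 47.3
tool_pos: [0.4217, -0.3355, 0.2022]
orientation: [0.999, 0.042, 0.001, 0.001]
force: [-0.2, -0.2, -0.7]
grip_width: 0.0597
grasp_force: 15.0
```

Request:
send_rows(series=[[[0.96,0,0],[0,0,-0.4],-1],[[0.96,0,0],[0,0,-0.47],-1],[[0.96,0,0],[0,0,0],-1],[[0.96,-0.02,0],[0,0,0],-1],[[0,0,0],[0,0,0],-1]])

```text
time: 47.92
tool_pos: [0.577, -0.3358, 0.1996]
orientation: [1.0, -0.018, 0.0, 0.0]
force: [-0.7, 0.6, -0.9]
grip_width: 0.0597
grasp_force: 15.0
```

Request:
send_rows(series=[[[0,0,-0.7],[0,0,0],-1],[[0,0,-0.8],[0,0,0],-1],[[0,0,-0.6],[0,0,0],-1],[[0,0,0],[0,0,0],-1],[[0,0,0],[0,0,0],-1]])

```text
time: 48.55
tool_pos: [0.5752, -0.3365, 0.1172]
orientation: [1.0, -0.019, 0.0, 0.0]
force: [0.1, -0.6, 0.2]
grip_width: 0.0595
grasp_force: 15.0
```

Request:
send_rows(series=[[[0,0,0],[0,0,0],-1],[[0,0,0],[0,0,0],-1]])

```text
time: 48.8
tool_pos: [0.5753, -0.3364, 0.117]
orientation: [1.0, -0.019, 0.0, 0.0]
force: [0.0, -0.5, -1.2]
grip_width: 0.0599
grasp_force: 15.0
```

```bash
python3 - <<'E'
from h import *
pose()
E
```

```text
t 48.8 tcp [ 0.5753 -0.3364  0.117 ] yawY -92.15 tilt [ 0.001  -0.0007] F [ 0.  -0.5 -1.2] w 0.0599 g 15.0
```

Aligned. Down 14.4 mm.

Request:
send_rows(series=[[[0,0,-0.2],[0,0,0],-1],[[0,0,-0.06],[0,0,0],-1],[[0,0,0],[0,0,0],-1],[[0,0,0],[0,0,0],-1]])

```text
time: 49.3
tool_pos: [0.5751, -0.3362, 0.1057]
orientation: [1.0, -0.019, -0.0, -0.0]
force: [-0.1, -0.0, -0.7]
grip_width: 0.0598
grasp_force: 15.0
```

Request:
send_rows(series=[[[0,0,-0.06],[0,0,0],-1],[[0,0,-0.04],[0,0,0],-1],[[0,0,0],[0,0,0],-1]])

```text
time: 49.68
tool_pos: [0.5752, -0.3362, 0.1025]
orientation: [1.0, -0.019, 0.0, 0.0]
force: [-2.2, 1.4, 8.4]
grip_width: 0.0596
grasp_force: 15.0
```

Request:
send_rows(series=[[[0,0,0],[0,0,0],1],[[0,0,0],[0,0,0],1],[[0,0,0],[0,0,0],1],[[0,0,0.7],[0,0,0],1],[[0,0,1],[0,0,0],1]])

```text
time: 50.3
tool_pos: [0.5744, -0.3357, 0.1694]
orientation: [1.0, -0.019, -0.001, -0.001]
force: [0.8, -0.3, 0.5]
grip_width: 0.0915
grasp_force: 0.0
```

Request:
send_rows(series=[[[0,0,1],[0,0,0],1],[[0,0,1],[0,0,0],1],[[0,0,0],[0,0,0],1],[[0,0,0],[0,0,0],1]])

```text
time: 50.8
tool_pos: [0.5748, -0.3359, 0.2491]
orientation: [1.0, -0.019, -0.0, -0.0]
force: [-0.6, 0.9, -0.2]
grip_width: 0.0912
grasp_force: 0.0
```

```bash
python3 - <<'E'
from h import *
pose(); s=snap('wrist'); face(s,(577,-336),96); flat(s,(577,-336),96); print('box'); sc=snap('scene'); box(sc); si=snap('side')
save('end',np.hstack([cv2.resize(sc['frame'][60:400,160:500],(400,400)),cv2.resize(si['frame'][60:400,160:500],(400,400))]))
E
```

```text
t 50.8 tcp [ 0.5748 -0.3359  0.2491] yawY -92.15 tilt [-0.0006  0.0004] F [-0.6  0.9 -0.2] w 0.0912 g 0.0
lid n 6566 yaw -1.75 c [ 575.63 -336.65] size [91.3 59.2] z 95.6
slope x,y deg [-0.11 -0.11] z 95.68
box
  case -136.4 -105.9
  case -96.5 -68.4
  case -66.5 71.0
  case 84.9 88.4
  xrange [-28.4  35.2]
  tab x [-16.   22.3] y [77.4 88.2] z 129.6
```

View pics/end.png

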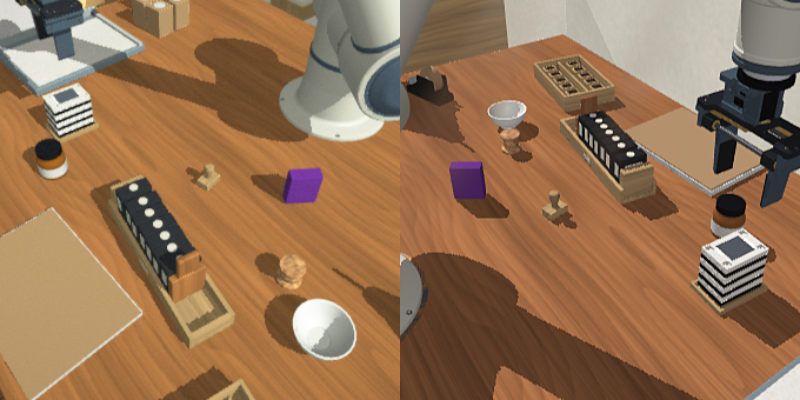

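The final picture shows the pads stacked four high and square (70,115 and 733,268). The row of seven stands upright with the follower against it, and the other things have not moved. Handing in.

```bash
python3 -c "
from workcell import bot; print(bot.sign_off())"
```

```text
the job is handed in; nothing more can be done
None
```

Job handed in: both counter cases are home and upright between cases in the row, the follower is up against the last case, and the three loose pads are stacked squarely on the tray pad. The look-alike and the other things on the counter were left alone.

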